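Hook the fittings tray out from under the bench riser

ROBOT

A 6-joint arm with a two-finger parallel gripper is mounted at the origin on a cart in front of the work surface, level with it; the furniture and walls round the work are solid. World frame = base frame: x ahead of the robot, y to its left, z up, the work surface at z = 0. Lengths are in m, angles in rad, forces in N, time in s.
With the tool pointing down it reaches from about 0.25 to 0.775 m from the base axis. Payload 4 kg.
Tool frame: the origin (TCP) lies on the centre line of the jaws, within the pads' length; the fingertips stand 17 mm ahead of it and the grasp point (between the pads) lies 2 mm behind it; z points along the fingers, y is the line along which they close (so a half turn about z gives the same grasp; the last joint's range is limited). The gripper opens to 94 mm and grips with 3 to 60 N. Pads are 16 mm wide; open, the fingers measure 119 mm over their backs; the gripper's body (75 mm by 177 mm) begins 78 mm behind the grasp point.
Start: joints at [-1.308, 0.087, 1.371, -0, 1.684, -0.103], TCP at [0.197, -0.514, 0.223] pointing down, gripper open.
Joint ranges: [-3.1, 3.1], [-0.76, 2.03], [0.27, 2.55], [-1.08, 4.22], [0.17, 2.65], [-2.57, 2.57]. Speed limits (rad/s): [2.79, 2.79, 3.14, 3.14, 3.14, 3.14].

INTERFACE

Orientations are given as [roll, pitch, yaw] about the fixed x, y, z axes, in that order (R = Rz(yaw) Ry(pitch) Rx(roll)).
In Python, from bench import robot gives the robot as it stands.
- The arm moves only by the tool servo_tool, never from a script. Its argument "plan" is a list of rows, each a list of 7 numbers: the shift along the tool's x, y, z normalised to -1 to 1, where 1 is 0.1 m, then the turn, a rotation vector about the tool's x, y, z normalised to -1 to 1, where 1 is pi/2 rad, then the finger opening in mm, from 0 to 94. In form: [[x, y, z, ax, ay, az, gripper], ...]. A call has 1 to 12 rows; each row is the pose to reach, as a shift and turn from the pose commanded when the call began, along the tool's axes at that moment; what a row does not reach only later rows make up. A row lasts 1/12 s, in which the tool goes at most 41.7 mm and 7.16 degrees, less where a joint would pass 70% of its speed; a pose out of reach is approached as far as the arm can. A call with a number of a shift or a turn outside -1 to 1 is refused whole. A call with a gripper value outside its range is refused whole. The fingers move at their own pace and stop on an object; the grip force is fixed at half the most. Time passes only in rows, so rows that repeat a pose let the fingers close. It gives the time, the measured TCP pose, the force, the opening and the grip force at its end, in the units of the state.
- robot.get_obs(): the state, without advancing time (a new reading comes with each control period).
- robot.snapshot(name): name is "scene" or "top"; returns the picture (400x640x3 uint8, red, green, blue); there is no depth.
- robot.camera_params(name): a dict with "camera_matrix" (3x3 intrinsics, pixels), "rvec" (rotation vector, rad) and "tvec" (3), from world to camera coordinates, as OpenCV has them. Camera axes: x right, y down, z forward; pixel columns grow to the right and rows downward; lengths in m; the calibration is good to about 2 mm. A picture is of the moment at which its call begins. camera_params takes no time and is no camera call.
- robot.close_job(): hands the job in; it is judged then, once.
Trained networks look in the newest picture that a camera, given by its name, has taken for a name from the list of things; names that differ only in an ending like _2 or _b are one class to them, and where a whole thing is asked for, a point or a joint stands for the part that bears it (a point fixed in the world has none). Each returns a list of dicts, best first, with "conf" (0 to 1); they miss things now and then, are a little off and sometimes report something else, mostly with a low value. They report only what shows in the picture. A call takes as long as a camera call.
- robot.find_in(thing, camera): "extent" ([centre column, centre row, width, height] in pixels, round what is visible of it).
The state is a dict: "time": time; "joint_positions": joint angles; "qvel": joint speeds; "joint_torque": joint torques, N m; "tool_pos": TCP position; "ee_rot": TCP orientation; "wrist_force": force on the tool from outside, world axes, zero at the start; "wrist_torque": the same for the moment, N m; "width": finger opening in m; "finger_force": force on a finger pad.
Only numpy, scipy, OpenCV 4.12 (cv2) and the standard library are available. Lean on these libraries where they do the work, as an engineer would, in place of code of your own. Each camera call takes 0.05 s, during which the arm holds its last target. There are 200 camera calls.

TASK

Open the fittings tray under the wooden bench riser: slide the red catch on top fully to its end and let it snap back, so that the tray pops loose, then take the blue-handled hook rod from its fork stand, reach it under the ledge into the brass eye and pull the tray all the way out to its stop. Pull the tray only with the hook, never with the fingers. Then hang the hook rod back in its fork, upright with its collar resting on it, and do not disturb the other things.

Things in the scene. Friction and masses are not known exactly. Their poses are not given: they have to be found in the camera images.
- riser: Fixed wooden bench riser, 142 deep (its x) x 190 wide (y) x 159 mm high; origin: centre of its underside, z up, front to its -x, yaw within 0.12 rad. Top board 12 mm thick (underside at z 147), overhanging the tray by 71 mm. A 6 mm base board reaches 64 mm out in front of the ledge to carry the tray. Side cheeks only from x +5 back; a slanting strut on each side at y +-90 mm.
- catch_knob (a point): Centre of the red catch knob on top of the riser: a block 18 (riser x) x 14 (riser y) x 26 mm high, from 4 to 30 mm above the top board (this point 17 mm above it), 41 mm behind the ledge's front edge. At rest 12.5 mm to the riser's -y side of the middle; it slides 25 mm to the riser's +y. Axes as the riser.
- catch (a joint): Travel of the spring catch in m: 0 at rest, 0.025 at its end, growing to the riser's +y (left as the robot sees it). The spring pushes back with 1.4 N at rest, 4.4 N at the end, plus about 1 N friction; let go, it returns by itself. Beyond about 0.012 the tray is free and a kicker shoves it out about 18 mm, so that the returning catch does not lock it again.
- tray (a joint): How far the tray has slid out in m, to the riser's -x (towards the robot): 0 locked and home, about 0.018 after it has popped, 0.110 at its stop. Loose, it takes about 1 to 3 N to pull and stays where it is left. Locked, it cannot be pulled.
- eye (a point): Centre of the brass eye on the tray's front: a ring lying flat (axis vertical), bar 6 mm thick, opening 30 mm, outside 42 mm, 36 mm above the table, 25 mm before the front panel (z 8 to 64 mm), midway across the riser. Moves with the tray: 46 mm behind the ledge's front edge when locked, about 28 mm when popped, 64 mm in front of it when fully out. Axes as the riser.
- hook_rod: Loose hook rod, about 90 g. Origin on its axis at the collar's underside, z up towards the handle. Brass collar 30 x 30 mm, z 0 to 8; blue handle 20 x 20 mm, z 8 to 64 (faces across x and y), gripped about z 38; 8 mm steel rod down to the elbow at z -108, where a prong 7 mm thick, 22 mm long bends 50 degrees off the rod's downward line towards its -x.
- hook_tip (a point): Centre of the rounded end (radius 3.5 mm) of the hook's prong, at (-17, 0, -122) mm in the hook rod's frame; 16 mm above the table when hung up. With the rod tilted about 28 to 40 degrees, its lower end pointing away from the robot under the ledge, the prong points down and slightly back, drops through the eye from above and catches it when pulled; the tilt may lessen as the eye comes out.
- stand: Fixed fork stand: plywood foot 110 x 90 x 10 mm, an upright 50 mm wide at x +38 to +52, and an aluminium fork: two bars along x at y +-14.5 mm, 11 mm wide, 18 mm gap, open to the front (-x), tops 138 mm high. Lips 7 mm high lie 19.5 mm before and behind the middle: 4 mm of play for the 30 mm collar. Origin under the fork's middle, z up; yaw within 0.25 rad.
- fork (a point): Point in the middle of the fork at the height of the bars' tops (138 mm): when hung up the hook rod's origin is here, its axis vertical in the gap and the prong pointing to the stand's front (-x). Axes as the stand.
- green_pot: Bystander: green paint pot with a white lid, 32 mm across, 38 mm high, on top of the riser at the back left (as the robot sees it); origin under its centre.
- black_pot: Bystander: small pot with a black lid, 36 mm across, 21 mm high, on top of the riser at the back right; origin under its centre.
- thread_1: Bystander: spool of dark thread, 25 mm across, 29 mm high, on the table; origin under its centre.
- thread_2: Bystander: spool of pale thread, 25 mm across, 29 mm high, on the table; origin under its centre.
- sanding_block: Bystander: purple sanding block 34 x 64 x 10 mm lying on the table; origin under its centre.
- cutters: Bystander: red-handled side cutters 42 x 110 x 13 mm lying on the table; origin under their centre.
- glue: Bystander: small glue bottle, black and red, 23 x 32 x 83 mm, standing on the table; origin under its centre.
- ledge (a point): Middle of the lower front edge of the riser's overhanging top board, 147 mm above the table, at x -67 mm in the riser's frame. Axes as the riser. The hook must pass under it.

How it is judged:
On the way, in this order (a step that is already met when the one before it is completed fails the run):
1. the catch is slid to its end (within 3 mm) (value of joint catch above 0.022 m), for 0.05 s.
2. the catch has snapped back and the tray has popped loose (value of joint catch below 0.003 m and value of joint tray above 0.012 m), for 0.1 s.
3. the hook rod is lifted out of the fork (distance between hook_rod and fork above 0.05 m), for 0.1 s.
4. the hook's prong is in the eye under the ledge, the tray not yet drawn out (horizontal distance between hook_tip and eye below 0.02 m and z of hook_tip in the frame of eye below 0 m and value of joint tray below 0.06 m), for 0.05 s.
5. the tray is at its stop (within 8 mm) with the hook still in the eye (value of joint tray above 0.102 m and horizontal distance between hook_tip and eye below 0.025 m and z of hook_tip in the frame of eye below 0.005 m), for 0.1 s.
At the end, for the whole second after the job is handed in: The tray is out at its stop (within 10 mm), the catch is back at rest (within 3 mm), and the hook rod hangs upright (within 0.1 rad) and still in its fork, its collar seated on the bars (within 4 mm in height, 10 mm sideways) (value of joint tray above 0.1 m and value of joint catch below 0.003 m and horizontal distance between hook_rod and fork below 0.01 m and z of hook_rod in the frame of fork between -0.004 and 0.004 m and angle between hook_rod's own z axis and vertical below 0.1 rad and linear speed of hook_rod below 0.02 m/s); the robot touches nothing.
It fails at once if the fingers push or pull the tray or its eye (contact force between the fingers and tray above 2 N).
It fails at once if a bystander is disturbed (moved by more than 20 mm) (distance of any of green_pot, black_pot, thread_1, thread_2, sanding_block, cutters, glue from where it was at the start of the episode above 0.02 m).
It also fails if it takes over 58 s, if anything falls off the work surface, if the arm or the gripper's body presses on something with over 40 N, if the wrist force passes 120 N, or if a joint passes its speed limit or range.

## Working session

There is one attempt and no reset: what is moved stays moved. The work goes in short steps, Python scripts to look and compute and a tool call to move; the robot and the scene stay as the last step left them, time stands still between calls to the robot, and variables do not carry over. Pictures are saved under pics/ and viewed, at most 10 in all, crops included, and the job is handed in when it is done.

Besides the shell and the picture viewer there is one more tool, called after "Request:" as name(argument=value, ...), one argument or row to a line, values as JSON. servo_tool: Moves the arm, as the interface text tells. Scaled input: -1 to 1 covers 0.1 m each way for a shift and pi/2 rad each way for a turn. Its arguments: {"type":"object","properties":{"plan":{"type":"array","items":{"type":"array","items":{"type":"number"}}}},"required":["plan"]}

```bash
ls; mkdir -p pics; python3 - <<'E'
from bench import robot
import cv2,numpy as np
for c in ("scene","top"):
    im=robot.snapshot(c); cv2.imwrite(f"pics/{c}0.png",im[:,:,::-1])
    p=robot.camera_params(c); R=cv2.Rodrigues(np.array(p["rvec"]))[0]
    print(c,p["camera_matrix"],-R.T@np.array(p["tvec"]).ravel(),R[2])
    for t in ["riser","catch_knob","eye","hook_rod","stand","hook_tip"]:
        try: print(t,[(np.round(d["extent"]).tolist(),round(d["conf"],2)) for d in robot.find_in(t,c)][:2])
        except Exception as e: print(t,e)
print(robot.get_obs())
E
```

```text
pics
scene [[483.63164341   0.         322.63367887]
 [  0.         483.63164341 195.85839269]
 [  0.           0.           1.        ]] [-0.22702044  0.52638271  1.10177331] [ 0.58515371 -0.30974752 -0.74943419]
riser [([236.0, 290.0, 8.0, 21.0], 0.68), ([364.0, 169.0, 81.0, 97.0], 0.57)]
catch_knob [([374.0, 142.0, 9.0, 6.0], 0.5), ([362.0, 171.0, 48.0, 26.0], 0.49)]
eye [([362.0, 170.0, 48.0, 30.0], 0.81)]
hook_rod [([325.0, 222.0, 13.0, 49.0], 0.84), ([367.0, 170.0, 88.0, 94.0], 0.58)]
stand [([323.0, 237.0, 48.0, 66.0], 0.84), ([374.0, 140.0, 9.0, 13.0], 0.28)]
hook_tip [([323.0, 225.0, 11.0, 52.0], 0.83)]
top [[439.1008833    0.         319.23663041]
 [  0.         439.1008833  198.38286723]
 [  0.           0.           1.        ]] [0.30546511 0.1276596  1.40026905] [ 0.1699007   0.00506336 -0.98544818]
riser [([389.0, 172.0, 70.0, 81.0], 0.61)]
catch_knob [([224.0, 200.0, 20.0, 17.0], 0.66), ([396.0, 165.0, 9.0, 14.0], 0.5)]
eye []
hook_rod [([313.0, 224.0, 12.0, 20.0], 0.64)]
stand [([314.0, 226.0, 36.0, 46.0], 0.69)]
hook_tip [([314.0, 224.0, 10.0, 16.0], 0.66)]
{'time': 0.7, 'joint_positions': array([-1.30808466e+00,  8.71419759e-02,  1.37067921e+00, -6.45421370e-06,
        1.68358253e+00, -1.03125257e-01]), 'qvel': array([-7.00527065e-04, -1.34971900e-03,  1.89574592e-04, -2.15455376e-06,
       -6.59303328e-04,  7.38178852e-04]), 'joint_torque': array([-6.99575617e-05, -3.39901543e+01, -3.02521634e+01,  7.18968781e-02,
        2.33588676e-02,  9.33243882e-07]), 'tool_pos': array([ 0.19673958, -0.51363644,  0.22254818]), 'ee_rot': array([3.14140538e+00, 2.58285239e-05, 3.65836194e-01]), 'wrist_force': array([ 0.50998727, -0.32594114,  0.31704069]), 'wrist_torque': array([ 0.00279053, -0.01152871, -0.0094494 ]), 'finger_force': 0.0, 'width': 0.09397941885289622}
```

```bash
python3 - <<'E'
import cv2
a=cv2.imread("pics/scene0.png");b=cv2.imread("pics/top0.png")
cv2.imwrite("pics/a.png",cv2.resize(a[90:290,250:450],None,fx=3,fy=3,interpolation=cv2.INTER_CUBIC))
cv2.imwrite("pics/b.png",cv2.resize(b[100:300,200:460],None,fx=3,fy=3,interpolation=cv2.INTER_CUBIC))
E
```

```text
(no output)
```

View pics/a.png

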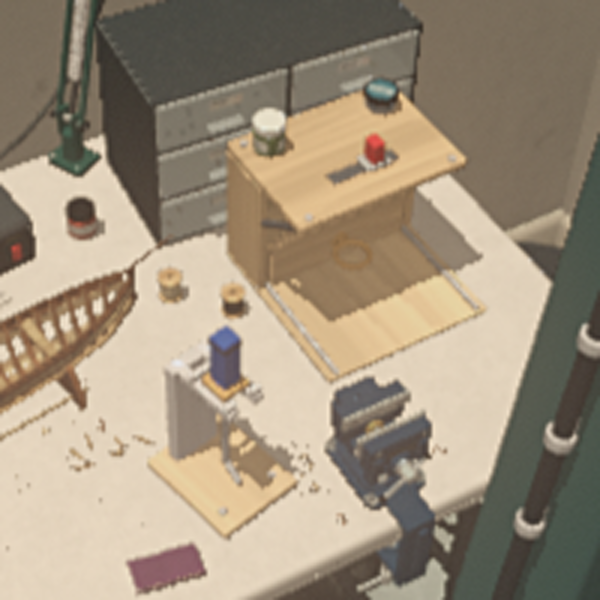

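View pics/b.png

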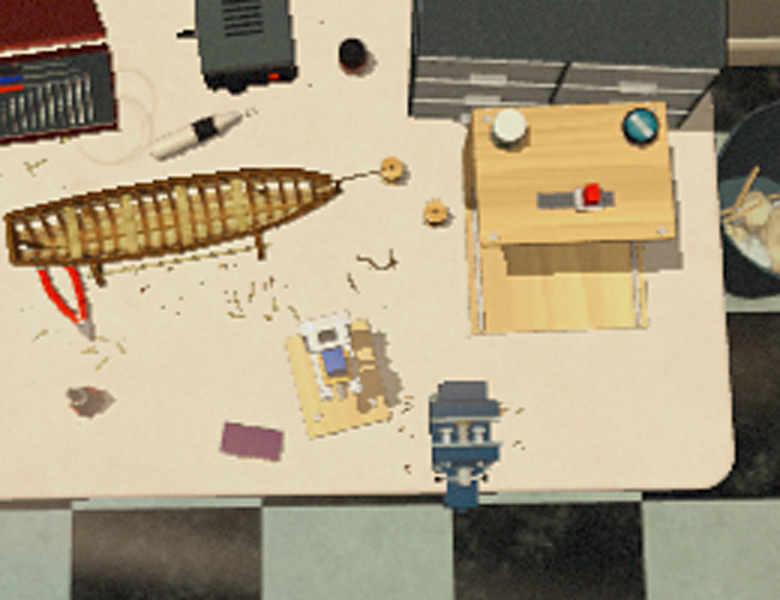

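```bash
cat > h.py <<'E'
import cv2,numpy as np
from scipy.optimize import least_squares
from bench import robot
P={c:robot.camera_params(c) for c in("scene","top")}
def proj(c,X):
    p=P[c]; return cv2.projectPoints(np.atleast_2d(np.array(X,float)),np.array(p["rvec"]),np.array(p["tvec"]),np.array(p["camera_matrix"]),None)[0][:,0]
def w(pose,X):
    x,y,a=pose; X=np.atleast_2d(np.array(X,float)); c,s=np.cos(a),np.sin(a)
    return np.c_[x+c*X[:,0]-s*X[:,1],y+s*X[:,0]+c*X[:,1],X[:,2]]
def back(c,uv,z):
    return least_squares(lambda q:(proj(c,[q[0],q[1],z])[0]-uv),[.4,0]).x
def box(sx,sy,z0,z1): return [[a*sx/2,b*sy/2,z] for a in(-1,1) for b in(-1,1) for z in(z0,z1)]
def hullc(c,X):
    h=cv2.convexHull(np.float32(proj(c,X))); m=cv2.moments(h); return np.array([m["m10"],m["m01"]])/m["m00"],m["m00"]
def blob(im,kind):  # im BGR
    b,g,r=[im[:,:,i].astype(int) for i in range(3)]
    m=(b>r+40)&(b>g+40)&(b>70) if kind=="blue" else (r>g+90)&(r>b+90)
    return m
def cent(im,kind,uv,rad=14):
    m=blob(im,kind); yy,xx=np.nonzero(m); k=(abs(xx-uv[0])<rad)&(abs(yy-uv[1])<rad); return np.array([xx[k].mean(),yy[k].mean()]),k.sum()
E
python3 - <<'E'
from h import *
A=np.array
sc=lambda *p:A(p)/3+[250,90]-1/3
tp=lambda *p:A(p)/3+[200,100]-1/3
# riser corners: FL,FR,BL,BR top
T=.159
X=[[-.067,.095,T],[-.067,-.095,T],[.071,.095,T],[.071,-.095,T]]
t=tp([482,243],[677,238],[475,110],[665,102]); s=sc([302,225],[465,158],[230,145],[372,78])
for i,x in enumerate(X): print(back("top",t[i],T),back("scene",s[i],T))
for q in([472,332],[648,326]): print("base",back("top",tp(q)[0],.006))
for q in([333,377],[483,310]): print("base s",back("scene",sc(q)[0],.006))
f=lambda q:np.r_[(proj("top",w(q,X))-t)[[0,1,2,3]].ravel(),(proj("scene",w(q,X))-s)[:3].ravel()]
r=least_squares(f,[.47,-.05,0],loss="soft_l1"); print("riser",r.x,np.round(r.fun,1)); 
ims={c:cv2.imread(f"pics/{c}0.png") for c in("scene","top")}
def fit(kind,B,uv,z,yaw):
    o={c:cent(ims[c],kind,uv[c]) for c in uv}
    def g(q,cs): return np.concatenate([hullc(c,w([q[0],q[1],yaw],B))[0]-o[c][0] for c in cs])
    for cs in(["top"],["scene"],["top","scene"]):
        k=least_squares(g,[.45,0],args=(cs,),diff_step=1e-3); print(kind,cs,k.x,np.round(k.fun,2))
    print([(c,o[c],hullc(c,w([*k.x,yaw],B))[1]) for c in uv]); return k.x
kn=fit("red",box(.018,.014,.163,.189),{"top":(397,164),"scene":(374,140)},0,r.x[2])
c,s_=np.cos(r.x[2]),np.sin(r.x[2]); d=kn-r.x[:2]; print("knob in riser",c*d[0]+s_*d[1],-s_*d[0]+c*d[1],"exp -.026,-.0125")
foot=[back("top",q,.01) for q in tp([310,437],[390,415],[287,338])]; print("foot",foot)
foots=[back("scene",q,.01) for q in sc([148,464],[228,534],[297,482])]; print("foot scene BL FL FR",foots)
hd=fit("blue",box(.02,.02,.146,.202),{"top":(311,219),"scene":(325,209)},0,.23)
# vise
for q in([430,385],[500,385],[430,480],[500,480]): print("vise",back("top",tp(q)[0],.06))
for n,q in dict(th1=[434,213],th2=[392,170],block=[251,441]).items(): print(n,back("top",tp(q)[0],.015))
E
```

```text
[0.56949411 0.01467262] [0.57356812 0.0152958 ]
[ 0.57140024 -0.17285525] [ 0.57707322 -0.16803956]
[0.70265798 0.01749136] [0.70164451 0.02086515]
[ 0.70766905 -0.16866539] [ 0.72155804 -0.15407974]
base [0.50508601 0.01436289]
base [ 0.50864316 -0.17366413]
base s [0.50867204 0.01199667]
base s [ 0.51085566 -0.16654645]
riser [ 0.63698603 -0.07673928  0.02021243] [-0.8  0.5  0.1 -0.2 -0.8 -1.1  0.5 -0.7  0.5  1.4  2.5  0.5 -0.4 -1. ]
red ['top'] [ 0.61311433 -0.08975261] [0. 0.]
red ['scene'] [ 0.62058071 -0.09102045] [ 0. -0.]
red ['top', 'scene'] [ 0.61590217 -0.0896866 ] [-0.07 -0.95  0.48  1.12]
[('top', (array([396.87878788, 163.90909091]), np.int64(33)), 50.7994931966532), ('scene', (array([374.33333333, 137.58333333]), np.int64(24)), 74.37546197371557)]
knob in riser -0.021341226527573507 -0.01251855104036711 exp -.026,-.0125
foot [array([0.39563742, 0.18820189]), array([0.41749288, 0.10364611]), array([0.50111307, 0.21186116])]
foot scene BL FL FR [array([0.49908748, 0.21744633]), array([0.39690371, 0.18897568]), array([0.41602441, 0.10689183])]
blue ['top'] [0.45667163 0.15798489] [-0.  0.]
blue ['scene'] [0.47559079 0.14930205] [0. 0.]
blue ['top', 'scene'] [0.46474105 0.15454805] [ 1.22 -2.88  0.22  3.63]
[('top', (array([311. , 219.5]), np.int64(42)), 69.83373668417335), ('scene', (array([324.5 , 202.25]), np.int64(32)), 210.25896088732406)]
vise [0.44342677 0.06314965]
vise [ 0.44234239 -0.00819792]
vise [0.34741434 0.06541533]
vise [ 0.34638161 -0.00506806]
th1 [0.63399984 0.05228302]
th2 [0.68258095 0.09666656]
block [0.3920579  0.24985831]
```

View pics/scene0.png

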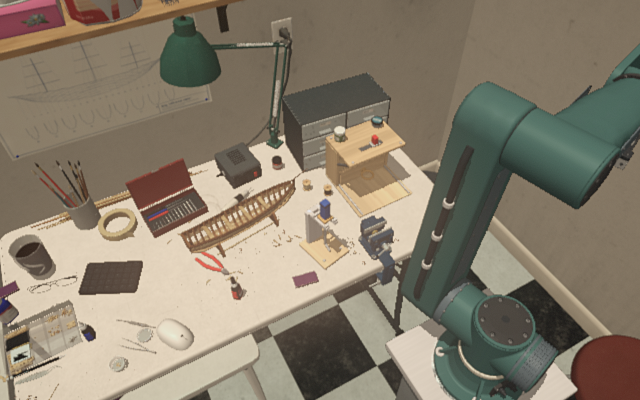

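```bash
python3 - <<'E'
from h import *
ims={c:cv2.imread(f"pics/{c}0.png") for c in("scene","top")}
a=cv2.resize(ims["scene"][185:265,295:355],None,fx=7,fy=7,interpolation=cv2.INTER_CUBIC)
b=cv2.resize(ims["top"][195:255,285:335],None,fx=7.5,fy=7.5,interpolation=cv2.INTER_CUBIC)
o=np.zeros((560,420+375,3),np.uint8);o[:,:420]=a;o[:450,420:]=b
cv2.imwrite("pics/st.png",o)
# silhouette IoU fit of whole mask, soft
from scipy.ndimage import label
def mask(im,kind,uv):
    h=cv2.cvtColor(im,cv2.COLOR_BGR2HSV).astype(int)
    m=((h[:,:,0]>108)&(h[:,:,0]<130)&(h[:,:,1]>110)) if kind=="blue" else (((h[:,:,0]<6)|(h[:,:,0]>174))&(h[:,:,1]>140))
    L,n=label(m); yy,xx=np.nonzero(m); i=np.argmin((xx-uv[0])**2+(yy-uv[1])**2); return (L==L[yy[i],xx[i]])
for kind,B,uv,yaw in(("red",box(.018,.014,.163,.189),{"top":(397,164),"scene":(374,140)},.02),("blue",box(.02,.02,.146,.202),{"top":(311,219),"scene":(325,209)},.243)):
    ms={c:mask(ims[c],kind,uv[c]) for c in uv}
    for c,m in ms.items():
        yy,xx=np.nonzero(m); o=np.array([xx.mean(),yy.mean()])
        k=least_squares(lambda q:hullc(c,w([q[0],q[1],yaw],B))[0]-o,[.5,0],diff_step=1e-3).x
        print(kind,c,m.sum(),hullc(c,w([*k,yaw],B))[1],k,[xx.min(),xx.max(),yy.min(),yy.max()],"pred bbox",proj(c,w([*k,yaw],B)).min(0),proj(c,w([*k,yaw],B)).max(0))
E
```

```text
red top 33 50.730310457292944 [ 0.61222656 -0.08945304] [np.int64(394), np.int64(399), np.int64(161), np.int64(167)] pred bbox [393.39297288 159.95377132] [400.19607944 168.47146601]
red scene 44 74.4256310525816 [ 0.6152537  -0.08820776] [np.int64(372), np.int64(377), np.int64(135), np.int64(143)] pred bbox [370.38056094 132.93021298] [378.6710271  145.10628296]
blue top 1 70.04596603405662 [0.46389231 0.16626635] [np.int64(308), np.int64(308), np.int64(217), np.int64(217)] pred bbox [303.27113387 211.41660203] [312.58693772 222.58891819]
blue scene 7 283.50140071555506 [0.39551834 0.74698487] [np.int64(85), np.int64(88), np.int64(333), np.int64(335)] pred bbox [ 74.58173128 321.56245768] [ 98.28494587 346.73743105]
```

View pics/st.png

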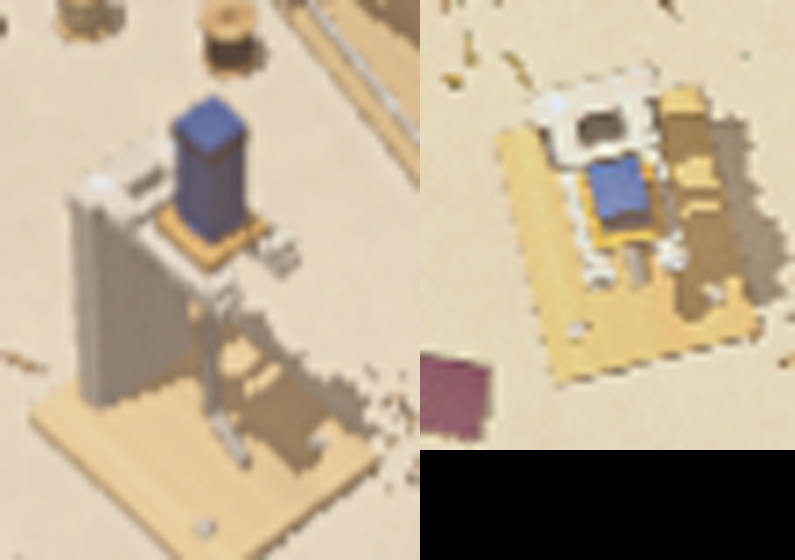

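```bash
python3 - <<'E'
from h import *
A=np.array
s=lambda x,y:A([x,y])/7+[295,185]-.43
t=lambda x,y:A([x-420,y])/7.5+[285,195]-.43
print(back("scene",s(210,126),.202),back("top",t(619,185),.202))
# collar top corners scene L,F ; z .146 ; top crop front corners
for q in((158,220),(210,270),(268,222)): print("collar s",back("scene",s(*q),.142))
for q in((596,248),(655,235)): print("collar t",back("top",t(*q),.142))
# foot
for q in((30,415),(380,460),): print("foot s",back("scene",s(*q),.01))
for q in((498,132),(560,382),(760,335)): print("foot t",back("top",t(*q),.01))
# vise top height test: highest jaw; elbow tip rod
print("tip",back("scene",s(243,460),.016), "exp offset from rod axis -.017 along stand x")
# vise: scene crop a.png jaw corner (398,400) & top crop; triangulate
sc=A([385,410])/3+[250,90]-.33; tp=A([497,432])/3+[200,100]-.33
for z in(.06,.09,.12): print(z,back("scene",sc,z),back("top",tp,z))
E
```

```text
[0.45390566 0.16073839] [0.45428319 0.15699505]
collar s [0.46863798 0.17455088]
collar s [0.43917485 0.16893078]
collar s [0.44862098 0.13976287]
collar t [0.43756095 0.16755617]
collar t [0.44221941 0.14487113]
foot s [0.50073186 0.217075  ]
foot s [0.41591793 0.10635479]
foot t [0.50165806 0.2130204 ]
foot t [0.39509181 0.18745929]
foot t [0.4135755  0.10297009]
tip [0.43784871 0.15548938] exp offset from rod axis -.017 along stand x
0.06 [0.41687152 0.01599636] [ 0.39460951 -0.00361158]
0.09 [0.39832933 0.03069399] [ 0.39261414 -0.00067326]
0.12 [0.37978714 0.04539161] [0.39061877 0.00226506]
```

Request:
servo_tool(
  plan=[
    [1,-0.45,-0.4,0,0,0.22,94],
    [1,-0.45,-0.4,0,0,0.22,94],
    [1,-0.45,-0.4,0,0,0.22,94],
    [1,-0.45,-0.4,0,0,0.22,94],
    [1,-0.45,-0.4,0,0,0.22,94],
  ],
)

```text
time: 1.12
tool_pos: [0.2752, -0.4354, 0.264]
ee_rot: [3.138, -0.001, 0.024]
wrist_force: [-0.3, -0.2, 0.3]
width: 0.0937
finger_force: 0.0
```

Request:
servo_tool(
  plan=[
    [0.86,-0.85,0,0,0,0,94],
    [0.86,-0.85,0,0,0,0,94],
    [0.86,-0.85,0,0,0,0,94],
    [0.86,-0.85,0,0,0,0,94],
  ],
)

```text
time: 1.45
tool_pos: [0.361, -0.3458, 0.2617]
ee_rot: [-3.139, -0.001, 0.027]
wrist_force: [-0.6, -0.0, -0.2]
width: 0.0942
finger_force: 0.0
```

Request:
servo_tool(
  plan=[
    [0.86,-0.85,0,0,0,0,94],
    [0.86,-0.85,0,0,0,0,94],
    [0.86,-0.85,0,0,0,0,94],
    [0.86,-0.85,0,0,0,0,94],
  ],
)

```text
time: 1.78
tool_pos: [0.4452, -0.2594, 0.2613]
ee_rot: [-3.139, -0.0, 0.027]
wrist_force: [-0.6, 0.4, 0.6]
width: 0.0941
finger_force: 0.0
```

Request:
servo_tool(
  plan=[
    [0.86,-0.85,0,0,0,0,60],
    [0.86,-0.85,0,0,0,0,60],
    [0.86,-0.85,0,0,0,0,60],
    [0.86,-0.85,0,0,0,0,60],
  ],
)

```text
time: 2.12
tool_pos: [0.5293, -0.1731, 0.2607]
ee_rot: [-3.139, 0.001, 0.026]
wrist_force: [-0.9, -0.1, 1.5]
width: 0.0708
finger_force: 0.0
```

Request:
servo_tool(
  plan=[
    [0.7,-0.85,0,0,0,0,60],
    [0.7,-0.85,0,0,0,0,60],
    [0.7,-0.85,0,0,0,0,60],
    [0.7,-0.85,0,0,0,0,60],
    [0.7,-0.85,0,0,0,0,60],
    [0.7,-0.85,0,0,0,0,60],
  ],
)

```text
time: 2.62
tool_pos: [0.5944, -0.0915, 0.2618]
ee_rot: [3.141, 0.002, 0.019]
wrist_force: [0.2, -0.4, -0.1]
width: 0.0599
finger_force: 0.0
```

Request:
servo_tool(
  plan=[
    [0.18,-0.02,0.3,0,0,0,60],
    [0.18,-0.02,0.6,0,0,0,60],
    [0.18,-0.02,0.77,0,0,0,60],
    [0.18,-0.02,0.77,0,0,0,60],
    [0.18,-0.02,0.77,0,0,0,60],
  ],
)

```text
time: 3.03
tool_pos: [0.6117, -0.0888, 0.1846]
ee_rot: [-3.142, 0.003, 0.018]
wrist_force: [-0.3, -0.4, 0.4]
width: 0.06
finger_force: 0.0
```

```bash
python3 - <<'E'
from h import *
ims={}
for c in("scene","top"): ims[c]=robot.snapshot(c)[:,:,::-1].copy()
a=cv2.resize(ims["scene"][100:180,320:420],None,fx=4,fy=4,interpolation=cv2.INTER_CUBIC)
b=cv2.resize(ims["top"][120:200,340:440],None,fx=4,fy=4,interpolation=cv2.INTER_CUBIC)
cv2.imwrite("pics/k1.png",np.hstack([a,b]))
print(robot.get_obs()["tool_pos"],robot.get_obs()["wrist_force"])
E
```

```text
[ 0.61340925 -0.08840783  0.18776019] [ 0.84871864 -0.18810778  0.88624491]
```

View pics/k1.png

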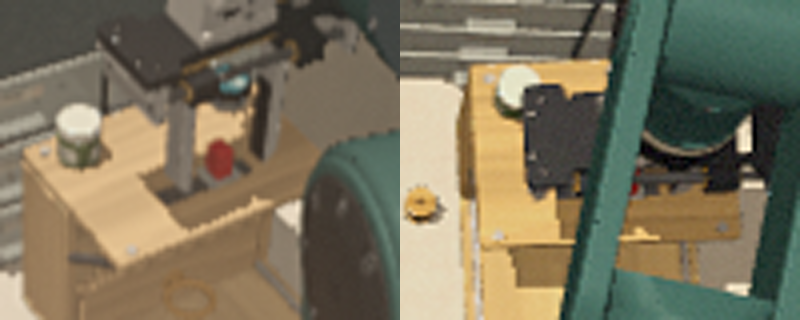

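The picture shows the red knob (scene crop 220,160) standing between the two fingers, so I close and slide.

Request:
servo_tool(
  plan=[
    [0,0,0,0,0,0,10],
    [0,0,0,0,0,0,10],
    [0,0,0,0,0,0,10],
    [0,0,0,0,0,0,10],
    [0,0,0,0,0,0,10],
    [0,0,0,0,0,0,10],
    [0,0,0,0,0,0,10],
    [0,0,0,0,0,0,10],
  ],
)

```text
time: 3.8
tool_pos: [0.613, -0.0879, 0.1855]
ee_rot: [3.139, 0.0, 0.02]
wrist_force: [-0.3, -1.9, 0.6]
width: 0.0135
finger_force: 30.0
```

Request:
servo_tool(
  plan=[
    [0,-0.06,0,0,0,0,10],
    [0,-0.12,0,0,0,0,10],
    [0,-0.18,0,0,0,0,10],
    [0,-0.23,0,0,0,0,10],
    [0,-0.26,0,0,0,0,10],
    [0,-0.26,0,0,0,0,10],
    [0,-0.26,0,0,0,0,10],
  ],
)

```text
time: 4.38
tool_pos: [0.6125, -0.0638, 0.1855]
ee_rot: [3.135, -0.0, 0.018]
wrist_force: [-0.8, -10.0, -1.2]
width: 0.0137
finger_force: 30.0
```

Request:
servo_tool(
  plan=[
    [0,-0.02,0,0,0,0,10],
    [0,-0.02,0,0,0,0,10],
    [0,-0.02,0,0,0,0,10],
  ],
)

```text
time: 4.63
tool_pos: [0.6125, -0.0637, 0.1855]
ee_rot: [3.132, -0.0, 0.017]
wrist_force: [-0.2, -14.5, -1.5]
width: 0.0138
finger_force: 30.0
```

Request:
servo_tool(
  plan=[
    [0,0,0,0,0,0,94],
    [0,0,0,0,0,0,94],
    [0,0,0,0,0,0,94],
    [0,0,0,0,0,0,94],
    [0,0,0,0,0,0,94],
    [0,0,0,0,0,0,94],
    [0,0,0,0,0,0,94],
    [0,0,0,0,0,0,94],
  ],
)

```text
time: 5.3
tool_pos: [0.6124, -0.0583, 0.1855]
ee_rot: [-3.141, 0.0, 0.021]
wrist_force: [0.3, -2.4, 0.7]
width: 0.0638
finger_force: 1.1
```

Request:
servo_tool(
  plan=[
    [0,0,-0.4,0,0,0,94],
    [0,0,-0.8,0,0,0,94],
    [0,0,-1,0,0,0,94],
    [0,0,-1,0,0,0,94],
  ],
)

```text
time: 5.63
tool_pos: [0.6145, -0.0577, 0.2929]
ee_rot: [3.141, -0.012, 0.022]
wrist_force: [0.3, -1.0, 0.9]
width: 0.0903
finger_force: 0.0
```

Request:
servo_tool(
  plan=[
    [-0.52,-0.73,0,0,0,0,94],
    [-0.52,-0.73,0,0,0,0,94],
    [-0.52,-0.73,0,0,0,0,94],
  ],
)

```text
time: 5.88
tool_pos: [0.5558, 0.0182, 0.2847]
ee_rot: [-3.137, 0.003, 0.026]
wrist_force: [0.4, -0.3, -0.4]
width: 0.0944
finger_force: 0.0
```

Request:
servo_tool(
  plan=[
    [-0.52,-0.73,0,0,0,0,94],
    [-0.52,-0.73,0,0,0,0,94],
    [-0.52,-0.73,0,0,0,0,94],
  ],
)

```text
time: 6.13
tool_pos: [0.5022, 0.0897, 0.2852]
ee_rot: [-3.138, 0.002, 0.026]
wrist_force: [0.1, 0.3, 0.5]
width: 0.0942
finger_force: 0.0
```

Request:
servo_tool(
  plan=[
    [-0.52,-0.73,0.2,0,0,-0.14,94],
    [-0.52,-0.73,0.2,0,0,-0.14,94],
    [-0.52,-0.73,0.2,0,0,-0.14,94],
    [-0.52,-0.73,0.2,0,0,-0.14,94],
    [-0.52,-0.73,0.2,0,0,-0.14,94],
  ],
)

```text
time: 6.55
tool_pos: [0.4522, 0.157, 0.265]
ee_rot: [3.141, 0.0, 0.241]
wrist_force: [-1.3, -0.5, 0.8]
width: 0.0941
finger_force: 0.0
```

```bash
python3 - <<'E'
from h import *
ims={}
for c in("scene","top"): ims[c]=robot.snapshot(c)[:,:,::-1].copy()
a=cv2.resize(ims["scene"][110:230,290:420],None,fx=3,fy=3,interpolation=cv2.INTER_CUBIC)
b=cv2.resize(ims["top"][120:240,300:430],None,fx=3,fy=3,interpolation=cv2.INTER_CUBIC)
cv2.imwrite("pics/k2.png",np.hstack([a,b]))
o=robot.get_obs();print(o["tool_pos"],o["ee_rot"])
E
```

```text
[0.45303278 0.15610106 0.26548104] [ 3.14114373e+00 -3.51568592e-04  2.38447931e-01]
```

View pics/k2.png

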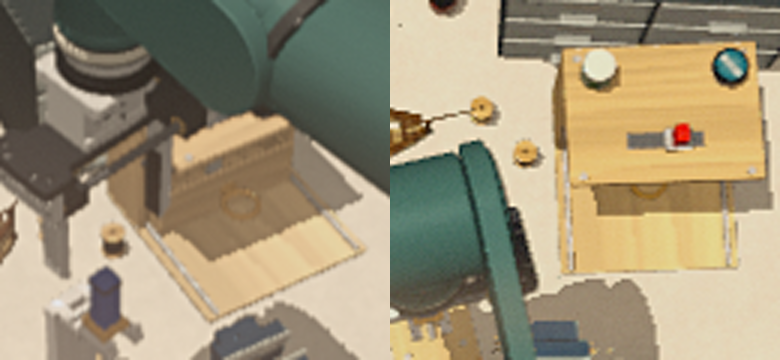

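The picture shows the knob back at rest (top crop 682,135), the tray popped (eye peeping out at 648,190) and the handle under the open gripper.

Request:
servo_tool(
  plan=[
    [0.01,-0.01,0.4,0,0,0,94],
    [0.01,-0.01,0.75,0,0,0,94],
    [0.01,-0.01,0.91,0,0,0,94],
    [0.01,-0.01,0.91,0,0,0,94],
    [0.01,-0.01,0.91,0,0,0,60],
  ],
)

```text
time: 7.07
tool_pos: [0.4533, 0.157, 0.1739]
ee_rot: [3.141, 0.002, 0.238]
wrist_force: [0.4, 0.6, -0.2]
width: 0.0901
finger_force: 0.0
```

Request:
servo_tool(
  plan=[
    [0,0,0,0,0,0,14],
    [0,0,0,0,0,0,14],
    [0,0,0,0,0,0,14],
    [0,0,0,0,0,0,14],
    [0,0,0,0,0,0,14],
    [0,0,0,0,0,0,14],
    [0,0,0,0,0,0,14],
    [0,0,0,0,0,0,14],
    [0,0,0,0,0,0,14],
  ],
)

```text
time: 7.82
tool_pos: [0.4527, 0.1582, 0.1744]
ee_rot: [3.142, 0.0, 0.24]
wrist_force: [0.2, 0.5, -0.3]
width: 0.0312
finger_force: 0.0
```

```bash
python3 - <<'E'
from h import *
A=np.array
print("eye s",back("scene",A([240,203])/3+[290,110]-.33,.036))
r=(.637,-.0767,.02)
print("eye pred",w(r,[-.067+.028,0,.036]), "ledge",w(r,[-.067,0,.147]))
print("eye s at top ring edges L,R:",back("scene",A([219,203])/3+[290,110]-.33,.036),back("scene",A([262,203])/3+[290,110]-.33,.036))
# refine riser w/ top pic k2: FL (565,183) FR(767,180)
t=lambda x,y:A([x-390,y])/3+[300,120]-.33
print([back("top",t(*q),.159) for q in((566,184),(766,179))],"eye front edge",back("top",t(648,196),.036))
o=robot.get_obs();print(o["tool_pos"],o["ee_rot"])
E
```

```text
eye s [ 0.60283038 -0.07531397]
eye pred [[ 0.5980078  -0.07747995  0.036     ]] ledge [[ 0.5700134  -0.07803991  0.147     ]]
eye s at top ring edges L,R: [ 0.6130218 -0.0566418] [ 0.59215632 -0.09487039]
[array([0.5685939 , 0.02046088]), array([ 0.57042319, -0.17185019])] eye front edge [ 0.58034809 -0.07624205]
[0.45272988 0.1581518  0.17441511] [3.14152043e+00 8.49872753e-05 2.40279419e-01]
```

Request:
servo_tool(
  plan=[
    [0,0,0,0,0,0,14],
    [0,0,0,0,0,0,14],
    [0,0,0,0,0,0,14],
    [0,0,0,0,0,0,14],
  ],
)

```text
time: 8.15
tool_pos: [0.4528, 0.158, 0.1744]
ee_rot: [3.141, 0.0, 0.24]
wrist_force: [1.0, 0.4, 0.1]
width: 0.0199
finger_force: 30.0
```

Request:
servo_tool(
  plan=[
    [0,0,-0.2,0,0,0,14],
    [0,0,-0.5,0,0,0,14],
    [0,0,-0.9,0,0,0,14],
    [0,0,-0.9,0,0,0,14],
    [0,0,-0.9,0,0,0,14],
  ],
)

```text
time: 8.57
tool_pos: [0.454, 0.1584, 0.2673]
ee_rot: [3.142, -0.006, 0.24]
wrist_force: [0.9, 0.6, -1.3]
width: 0.0198
finger_force: 30.0
```

Request:
servo_tool(
  plan=[
    [-0.19,0.78,-0.35,0,0,0.14,14],
    [-0.19,0.78,-0.35,0,0,0.14,14],
    [-0.19,0.78,-0.35,0,0,0.14,14],
    [-0.19,0.78,-0.35,0,0,0.14,14],
  ],
)

```text
time: 8.9
tool_pos: [0.453, 0.0766, 0.299]
ee_rot: [3.141, 0.0, 0.019]
wrist_force: [-0.8, 1.0, -0.2]
width: 0.0154
finger_force: 0.0
```

Request:
servo_tool(
  plan=[
    [-0.03,0.2,0,0,0.08,0,14],
    [-0.06,0.4,0,0,0.16,0,14],
    [-0.09,0.6,0,0,0.24,0,14],
    [-0.12,0.8,0,0,0.32,0,14],
    [-0.12,0.8,0,0,0.39,0,14],
    [-0.12,0.8,0,0,0.39,0,14],
    [-0.12,0.8,0,0,0.39,0,14],
  ],
)

```text
time: 9.48
tool_pos: [0.4409, -0.0016, 0.2966]
ee_rot: [-3.141, -0.608, 0.02]
wrist_force: [-0.2, 0.8, 0.8]
width: 0.0137
finger_force: 0.0
```

```bash
python3 - <<'E'
from h import *
ims={}
for c in("scene","top"): ims[c]=robot.snapshot(c)[:,:,::-1].copy()
for c in ims:
  for t in("hook_rod","hook_tip"): print(c,t,[(np.round(d["extent"]).tolist(),round(d["conf"],2)) for d in robot.find_in(t,c)][:2])
a=cv2.resize(ims["scene"][120:290,270:420],None,fx=2.6,fy=2.6,interpolation=cv2.INTER_CUBIC)
b=cv2.resize(ims["top"][120:290,280:430],None,fx=2.6,fy=2.6,interpolation=cv2.INTER_CUBIC)
cv2.imwrite("pics/k3.png",np.hstack([a,b]))
E
```

```text
scene hook_rod [([238.0, 287.0, 12.0, 24.0], 0.67), ([356.0, 223.0, 18.0, 54.0], 0.55)]
scene hook_tip [([356.0, 223.0, 16.0, 54.0], 0.67), ([377.0, 121.0, 11.0, 12.0], 0.62)]
top hook_rod [([350.0, 216.0, 40.0, 47.0], 0.82)]
top hook_tip [([352.0, 217.0, 42.0, 43.0], 0.61)]
```

View pics/k3.png

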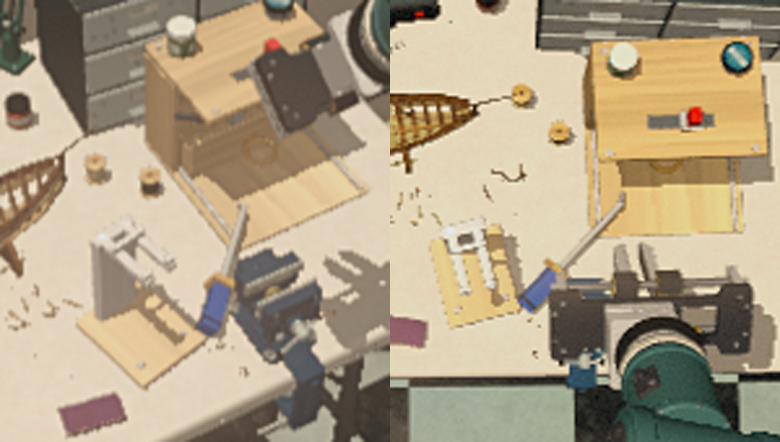

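The rod was struck from the grip by the fork: my lift was too small. It now lies between the stand and the riser, handle at top crop (540,290) and tip at (622,199). I work out how it lies.

```bash
cat >> h.py <<'E'
def tri(us,ut):
    f=lambda q:np.r_[proj("scene",q)[0]-us,proj("top",q)[0]-ut]
    k=least_squares(f,[.45,.05,.05]); return np.round(k.x,4),np.round(k.fun,1)
E
python3 - <<'E'
from h import *
A=np.array
s=lambda x,y:A([x,y])/2.6+[270,120]-.3
t=lambda x,y:A([x-390,y])/2.6+[280,120]-.3
for n,a,b in(("handle end",(208,322),(532,298)),("handle mid",(216,305),(543,286)),("collar",(227,282),(553,268)),("tip",(244,206),(622,198))): print(n,tri(s(*a),t(*b)))
# vise from a.png / b.png
S=lambda x,y:A([x,y])/3+[250,90]-.33
T=lambda x,y:A([x,y])/3+[200,100]-.33
# rear jaw far-left top corner / far-right top corner ; front jaw left
for n,a,b in(("rear L",(335,393),(437,383)),("rear R",(396,385),(495,383)),("front jaw R",(430,418),(500,428)),("front jaw L",(362,452),(430,430))): print(n,tri(S(*a),T(*b)))
E
```

```text
handle end (array([0.4308, 0.0918, 0.013 ]), array([ 1. ,  0.1, -1. , -0.7]))
handle mid (array([0.4434, 0.0766, 0.0188]), array([ 0.4,  0.1, -0.4, -0.3]))
collar (array([0.4601, 0.0594, 0.0303]), array([-1.4, -0.2,  1.3,  0.9]))
tip (array([ 0.5501, -0.0234,  0.0175]), array([ 0.3,  0. , -0.2, -0.2]))
rear L (array([0.4424, 0.056 , 0.0808]), array([-0.4, -0. ,  0.4,  0.3]))
rear R (array([ 0.4419, -0.0076,  0.0555]), array([-1.5, -0.2,  1.3,  1. ]))
front jaw R (array([ 0.3949, -0.0123,  0.0564]), array([-1.9, -0.2,  1.7,  1.3]))
front jaw L (array([0.3947, 0.059 , 0.0513]), array([-1.7, -0.2,  1.6,  1.1]))
```

```bash
python3 - <<'E'
from h import *
ims={}
for c in("scene","top"): ims[c]=robot.snapshot(c)[:,:,::-1].copy()
a=cv2.resize(ims["scene"][190:255,335:380],None,fx=8.5,fy=8.5,interpolation=cv2.INTER_CUBIC)
b=cv2.resize(ims["top"][185:245,325:377],None,fx=7.8,fy=7.8,interpolation=cv2.INTER_CUBIC)
o=np.zeros((552,382+405,3),np.uint8);o[:,:382]=a[:552];o[:468,382:]=b[:468,:405]
cv2.imwrite("pics/k4.png",o)
E
```

```text
(no output)
```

View pics/k4.png

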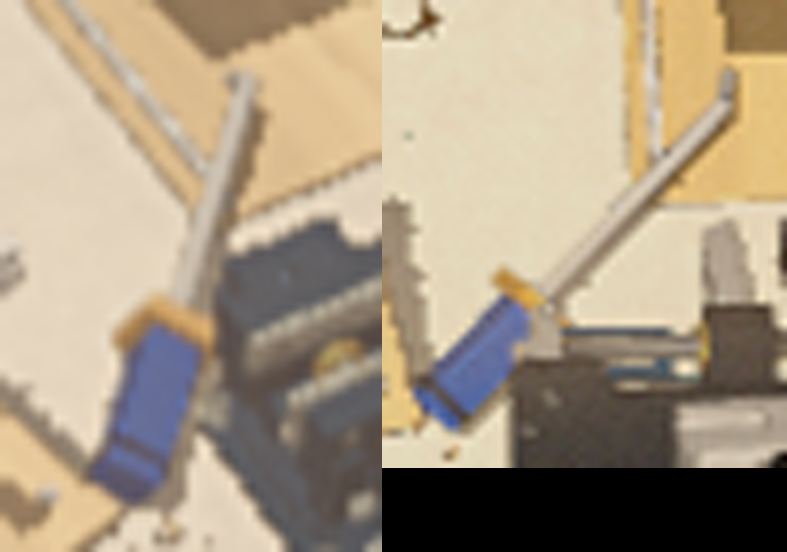

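Prong at top crop (728,72) bends to the left of the rod, so the rod lies flat with the prong sideways. I'll lift it by the shaft with a vertical tool, lay it in the free space before the riser, then regrasp the handle at a low angle.

Request:
servo_tool(
  plan=[
    [0,0,0,0,-0.08,0,40],
    [0,0,0,0,-0.16,0,40],
    [0,0,0,0,-0.24,0,40],
    [0,0,0,0,-0.32,0,40],
    [0,0,0,0,-0.388,0,40],
    [0,0,0,0,-0.388,0,40],
  ],
)

```text
time: 10.38
tool_pos: [0.4461, -0.0024, 0.2963]
ee_rot: [-3.141, 0.006, 0.021]
wrist_force: [0.7, 0.2, -0.7]
width: 0.0401
finger_force: 0.0
```

Request:
servo_tool(
  plan=[
    [0.2,-0.1,0.3,0,0,0.08,40],
    [0.4,-0.2,0.6,0,0,0.16,40],
    [0.56,-0.27,0.9,0,0,0.24,40],
    [0.56,-0.27,1,0,0,0.32,40],
    [0.56,-0.27,1,0,0,0.4,40],
    [0.56,-0.27,1,0,0,0.487,40],
    [0.56,-0.27,1,0,0,0.487,40],
    [0.56,-0.27,1,0,0,0.487,40],
  ],
)

```text
time: 11.05
tool_pos: [0.4982, 0.0258, 0.2001]
ee_rot: [-3.138, -0.004, -0.742]
wrist_force: [0.4, -0.2, -0.6]
width: 0.0399
finger_force: 0.0
```

```bash
python3 - <<'E'
from bench import robot
import numpy as np
for i in range(1):
    o=robot.get_obs(); print(o["time"],o["joint_positions"].round(3),o["tool_pos"].round(4),o["ee_rot"].round(3),o["width"])
E
```

```text
11.05 [-0.062 -0.026  1.531  0.     1.631  2.251] [0.4982 0.0258 0.2001] [-3.138 -0.004 -0.742] 0.03990554844210577
```

Request:
servo_tool(
  plan=[
    [0,0,0.4,0,0,0,40],
    [0,0,0.8,0,0,0,40],
    [0,0,1,0,0,0,40],
  ],
)

```text
time: 11.3
tool_pos: [0.4964, 0.0258, 0.0961]
ee_rot: [-3.141, 0.0, -0.742]
wrist_force: [-0.4, 0.4, -0.9]
width: 0.0398
finger_force: 0.0
```

Request:
servo_tool(
  plan=[
    [0,0,0.3,0,0,0,40],
    [0,0,0.55,0,0,0,40],
    [0,0,0.71,0,0,0,40],
    [0,0,0.71,0,0,0,40],
    [0,0,0.71,0,0,0,4],
    [0,0,0.71,0,0,0,4],
    [0,0,0.71,0,0,0,4],
    [0,0,0.71,0,0,0,4],
    [0,0,0.71,0,0,0,4],
    [0,0,0.71,0,0,0,4],
  ],
)

```text
time: 12.13
tool_pos: [0.4997, 0.0257, 0.0297]
ee_rot: [-3.138, -0.004, -0.745]
wrist_force: [0.6, 1.6, 1.7]
width: 0.0072
finger_force: 30.0
```

Request:
servo_tool(
  plan=[
    [0,0,-0.1,0,0,0,4],
    [0,0,-0.3,0,0,0,4],
    [0,0,-0.55,0,0,0,4],
    [0,0,-0.8,0,0,0,4],
    [0,0,-1,0,0,0,4],
    [0,0,-1,0,0,0,4],
  ],
)

```text
time: 12.63
tool_pos: [0.5012, 0.0257, 0.1342]
ee_rot: [-3.134, -0.009, -0.745]
wrist_force: [0.4, -0.3, -0.5]
width: 0.0072
finger_force: 30.0
```

Request:
servo_tool(
  plan=[
    [0.08,0.1,-0.02,0,0,0,4],
    [0.25,0.3,-0.1,0,0,0,4],
    [0.38,0.48,-0.1,0,0,0,4],
    [0.47,0.6,-0.1,0,0,0,4],
  ],
)

```text
time: 12.97
tool_pos: [0.4919, -0.0514, 0.1382]
ee_rot: [-3.14, -0.002, -0.745]
wrist_force: [0.5, 0.5, 0.3]
width: 0.007
finger_force: 29.9
```

Request:
servo_tool(
  plan=[
    [0.1,0.12,0,0,0,-0.05,4],
    [0.25,0.3,0,0,0,-0.12,4],
    [0.35,0.45,0,0,0,-0.19,4],
    [0.47,0.6,0,0,0,-0.26,4],
    [0.47,0.6,0,0,0,-0.33,4],
    [0.47,0.6,0,0,0,-0.4,4],
    [0.47,0.6,0,0,0,-0.474,4],
    [0.47,0.6,0,0,0,-0.474,4],
  ],
)

```text
time: 13.63
tool_pos: [0.4854, -0.1261, 0.1372]
ee_rot: [-3.141, -0.001, 0.001]
wrist_force: [0.2, -0.3, -1.7]
width: 0.0065
finger_force: 30.0
```

Request:
servo_tool(
  plan=[
    [0,0,0.3,0,0,0,4],
    [0,0,0.6,0,0,0,4],
    [0,0,0.85,0,0,0,4],
    [0,0,1,0,0,0,4],
    [0,0,1,0,0,0,4],
  ],
)

```text
time: 14.05
tool_pos: [0.4836, -0.125, 0.0344]
ee_rot: [-3.139, 0.005, -0.003]
wrist_force: [-0.4, -0.9, -1.0]
width: 0.007
finger_force: 30.0
```

Request:
servo_tool(
  plan=[
    [0,0,0.04,0,0,0,4],
    [0,0,0.06,0,0,0,4],
    [0,0,0.06,0,0,0,20],
    [0,0,0.06,0,0,0,50],
    [0,0,0.06,0,0,0,50],
    [0,0,0.06,0,0,0,50],
    [0,0,0.06,0,0,0,50],
    [0,0,-0.5,0,0,0,50],
    [0,0,-1,0,0,0,50],
    [0,0,-1,0,0,0,50],
  ],
)

```text
time: 14.88
tool_pos: [0.4878, -0.1268, 0.1432]
ee_rot: [3.139, -0.009, -0.0]
wrist_force: [1.5, -0.5, 0.3]
width: 0.0498
finger_force: 0.0
```

Request:
servo_tool(
  plan=[
    [-0.5,-0.5,-0.4,0,0,0,60],
    [-0.9,-0.9,-0.7,0,0,0,60],
    [-0.9,-0.9,-0.7,0,0,0,60],
    [-0.9,-0.9,-0.7,0,0,0,60],
  ],
)

```text
time: 15.22
tool_pos: [0.3948, -0.0345, 0.2114]
ee_rot: [3.142, -0.007, 0.001]
wrist_force: [0.4, -0.0, 1.0]
width: 0.0596
finger_force: 0.0
```

```bash
python3 - <<'E'
from h import *
ims={}
for c in("scene","top"): ims[c]=robot.snapshot(c)[:,:,::-1].copy(); cv2.imwrite(f"pics/{c}5.png",ims[c])
for c in ims:
  for t in("hook_rod","hook_tip"): print(c,t,[(np.round(d["extent"]).tolist(),round(d["conf"],2)) for d in robot.find_in(t,c)][:2])
a=cv2.resize(ims["scene"][170:270,340:440],None,fx=4,fy=4,interpolation=cv2.INTER_CUBIC)
b=cv2.resize(ims["top"][160:260,340:440],None,fx=4,fy=4,interpolation=cv2.INTER_CUBIC)
cv2.imwrite("pics/k5.png",np.hstack([a,b]))
o=robot.get_obs(); print(o["joint_positions"].round(3),o["tool_pos"])
E
```

```text
scene hook_rod [([407.0, 204.0, 51.0, 38.0], 0.67), ([327.0, 191.0, 8.0, 13.0], 0.65)]
scene hook_tip [([407.0, 208.0, 45.0, 40.0], 0.64)]
top hook_rod [([224.0, 200.0, 21.0, 20.0], 0.49), ([400.0, 199.0, 0.0, 9.0], 0.37)]
top hook_tip [([398.0, 199.0, 7.0, 15.0], 0.54)]
[-0.236 -0.258  1.72   0.     1.678  1.336] [ 0.39620039 -0.03675713  0.20724498]
```

View pics/k5.png

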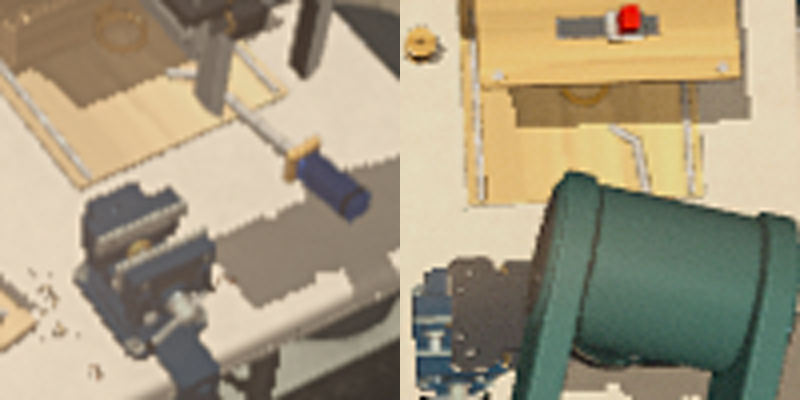

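```bash
python3 - <<'E'
from h import *
A=np.array
s=lambda x,y:A([x,y])/4+[340,170]-.37
t=lambda x,y:A([x-400,y])/4+[340,160]-.37
e=back("top",t(632,140),.011);m=back("top",t(643,185),.012);p=back("top",t(612,127),.010)
print("elbow",e,"mid",m,"tip",p)
for n,q,z in(("collar",(302,160),.015),("handle mid",(332,185),.015),("handle end top",(353,202),.015),("tip",(171,71),.01),("shaft",(262,132),.013)): print(n,back("scene",s(*q),z))
o=robot.get_obs()
E
```

```text
elbow [ 0.5532578  -0.11706884] mid [ 0.51644246 -0.12403252] tip [ 0.56431061 -0.10165549]
collar [ 0.44495574 -0.13452534]
handle mid [ 0.41534299 -0.1397737 ]
handle end top [ 0.39537432 -0.14365339]
tip [ 0.56845514 -0.1015779 ]
shaft [ 0.48248761 -0.12555334]
```

Request:
servo_tool(
  plan=[
    [0.1,0.4,0,0,0,-0.05,60],
    [0.1,0.8,0,0,0,-0.104,60],
    [0.1,1,0,0,0,-0.104,60],
    [0.1,1,0,0,0,-0.104,60],
  ],
)

```text
time: 15.85
tool_pos: [0.4059, -0.1402, 0.2063]
ee_rot: [3.142, 0.001, 0.157]
wrist_force: [-0.5, -0.3, -0.3]
width: 0.0599
finger_force: 0.0
```

Request:
servo_tool(
  plan=[
    [0,0,0.1,0,0.079,0,60],
    [0,0,0.2,0,0.158,0,60],
    [0,0,0.3,0,0.237,0,60],
    [0,0,0.4,0,0.316,0,60],
    [0,0,0.5,0,0.395,0,60],
    [0,0,0.6,0,0.474,0,60],
    [0,0,0.7,0,0.553,0,60],
    [0,0,0.7,0,0.556,0,60],
    [0,0,0.7,0,0.556,0,60],
  ],
)

```text
time: 16.6
tool_pos: [0.4045, -0.1359, 0.1347]
ee_rot: [-3.129, -0.872, 0.148]
wrist_force: [1.2, 0.4, 1.2]
width: 0.0601
finger_force: 0.0
```

```bash
python3 - <<'E'
from bench import robot
o=robot.get_obs(); print(o["joint_positions"].round(3),o["tool_pos"].round(4),o["ee_rot"].round(3))
E
```

```text
[-1.106 -0.595  2.317  0.882  1.244  0.087] [ 0.4045 -0.1359  0.1347] [-3.129 -0.872  0.148]
```

Request:
servo_tool(
  plan=[
    [-0.1,0.05,0.08,0,0,0,60],
    [-0.2,0.05,0.16,0,0,0,60],
    [-0.3,0.05,0.25,0,0,0,60],
    [-0.4,0.05,0.34,0,0,0,60],
    [-0.4,0.05,0.34,0,0,0,60],
  ],
)

```text
time: 17.02
tool_pos: [0.409, -0.141, 0.0869]
ee_rot: [3.141, -0.874, 0.168]
wrist_force: [-0.4, 0.3, -0.3]
width: 0.0598
finger_force: 0.0
```

```bash
python3 - <<'E'
from bench import robot
o=robot.get_obs(); print(o["joint_positions"].round(3),o["tool_pos"].round(4),o["ee_rot"].round(3))
E
```

```text
[-1.101 -0.489  2.369  0.934  1.145 -0.057] [ 0.409  -0.141   0.0869] [ 3.141 -0.874  0.168]
```

Request:
servo_tool(
  plan=[
    [-0.1,0,0.08,0,0,0,60],
    [-0.2,0,0.16,0,0,0,60],
    [-0.3,0,0.24,0,0,0,60],
    [-0.4,0,0.32,0,0,0,60],
    [-0.5,0,0.4,0,0,0,60],
    [-0.5,0,0.4,0,0,0,60],
  ],
)

```text
time: 17.52
tool_pos: [0.4076, -0.1415, 0.0225]
ee_rot: [-3.141, -0.875, 0.167]
wrist_force: [0.0, 0.8, -0.4]
width: 0.0601
finger_force: 0.0
```

Request:
servo_tool(
  plan=[
    [0,0,0,0,0,0,14],
    [0,0,0,0,0,0,14],
    [0,0,0,0,0,0,14],
    [0,0,0,0,0,0,14],
    [0,0,0,0,0,0,14],
    [0,0,0,0,0,0,14],
    [0,0,0,0,0,0,14],
  ],
)

```text
time: 18.1
tool_pos: [0.4064, -0.1416, 0.0222]
ee_rot: [3.14, -0.877, 0.164]
wrist_force: [0.4, -0.6, 1.1]
width: 0.0199
finger_force: 30.0
```

```bash
cat > g.py <<'E'
import numpy as np
from scipy.spatial.transform import Rotation as Ro
from bench import robot
e=.65; d=np.array([np.sin(e),0,np.cos(e)])
M=np.c_[[0,1,0],[np.cos(e),0,-np.sin(e)],-d]      # rod axes in tool frame
o_t=np.array([.0205,0,.0358]); tip_r=np.array([-.017,0,-.122])
def rodR(yaw,tilt): return Ro.from_euler("z",yaw).as_matrix()@np.c_[[np.cos(tilt),0,np.sin(tilt)],[0,1,0],[-np.sin(tilt),0,np.cos(tilt)]]
def cur():
    o=robot.get_obs(); return o,o["tool_pos"],Ro.from_euler("xyz",o["ee_rot"]).as_matrix()
def state():
    o,p,R=cur(); Rr=R@M; org=p+R@o_t
    print("t",round(o["time"],2),"q",o["joint_positions"].round(2),"tcp",p.round(4)); print("rod org",org.round(4),"tip",(org+Rr@tip_r).round(4),"d",(-Rr[:,2]).round(3),"prong",(-Rr[:,0]).round(3))
def goal(yaw,tilt,tip=None,org=None,show=True):
    Rr=rodR(yaw,tilt)
    if org is None: org=np.array(tip)-Rr@tip_r
    Rt=Rr@M.T; return org-Rt@o_t,Rt
def step(yaw,tilt,tip=None,org=None,base=None):
    if base is None: _,p,R=cur()
    else: p,R=base
    tp,Rt=goal(yaw,tilt,tip,org)
    print("tcp goal",tp.round(4),"shift",(R.T@(tp-p)/.1).round(3),"turn",(Ro.from_matrix(R.T@Rt).as_rotvec()/(np.pi/2)).round(3)); return tp,Rt
def world(v):
    _,p,R=cur(); print("world",v,"-> shift",(R.T@np.array(v)/.1).round(3))
E
python3 - <<'E'
from g import *
state(); world([-.05,0,.05]); world([-.05,0,.1]);
b=step(.02,.61,tip=(.51,-.078,.12))
step(.02,.61,tip=(.51,-.078,.065),base=b); step(.02,.61,tip=(.597,-.077,.065),base=b)
E
```

```text
t 18.1 q [-1.11 -0.33  2.44  1.04  1.03 -0.28] tcp [ 0.4064 -0.1416  0.0222]
rod org [ 0.4465 -0.135   0.015 ] tip [ 0.564  -0.0985  0.0096] d [ 0.986  0.162 -0.044] prong [-0.162  0.987 -0.001]
world [-0.05, 0, 0.05] -> shift [ 0.069 -0.08  -0.699]
world [-0.05, 0, 0.1] -> shift [ 0.453 -0.08  -1.019]
tcp goal [ 0.4305 -0.0742  0.2633] shift [ 2.076 -0.623 -1.276] turn [-0.223 -0.514 -0.932]
tcp goal [ 0.4305 -0.0742  0.2083] shift [ 0.273 -0.315  0.359] turn [0. 0. 0.]
tcp goal [ 0.5175 -0.0732  0.2083] shift [0.569 0.398 0.76 ] turn [0. 0. 0.]
```

Request:
servo_tool(
  plan=[
    [0.05,-0.01,-0.12,0,0,0,14],
    [0.14,-0.03,-0.32,0,0,0,14],
    [0.25,-0.05,-0.56,0,0,0,14],
    [0.36,-0.07,-0.8,0,0,0,14],
    [0.45,-0.08,-1,0,0,0,14],
    [0.45,-0.08,-1,0,0,0,14],
  ],
)

```text
time: 18.6
tool_pos: [0.3575, -0.1437, 0.1242]
ee_rot: [3.127, -0.878, 0.172]
wrist_force: [-0.7, -0.6, -1.0]
width: 0.0196
finger_force: 30.0
```

Request:
servo_tool(
  plan=[
    [0.15,-0.05,-0.1,0,0,0,14],
    [0.35,-0.13,-0.25,0,0,0,14],
    [0.6,-0.22,-0.45,0,0,0,14],
    [0.8,-0.3,-0.6,0,0,0,14],
    [0.8,-0.3,-0.6,0,0,0,14],
  ],
)

```text
time: 19.02
tool_pos: [0.3693, -0.1267, 0.2232]
ee_rot: [-3.138, -0.877, 0.173]
wrist_force: [0.0, -1.3, -1.4]
width: 0.0195
finger_force: 30.0
```

```bash
python3 - <<'E'
from g import *
state(); print(robot.get_obs()["width"])
step(.02,.61,tip=(.50,-.078,.14))
E
```

```text
t 19.02 q [-1.25 -0.76  2.21  0.87  1.53  0.18] tcp [ 0.3693 -0.1267  0.2232]
rod org [ 0.4093 -0.1196  0.216 ] tip [ 0.5263 -0.0815  0.2107] d [ 0.984  0.175 -0.044] prong [-0.175  0.985  0.002]
0.019535915215540812
tcp goal [ 0.4205 -0.0742  0.2833] shift [ 0.842 -0.428  0.074] turn [-0.227 -0.52  -0.926]
```

Request:
servo_tool(
  plan=[
    [0.1,-0.05,0.01,-0.016,-0.037,-0.066,14],
    [0.2,-0.1,0.02,-0.032,-0.074,-0.132,14],
    [0.3,-0.15,0.03,-0.049,-0.111,-0.198,14],
    [0.4,-0.2,0.04,-0.065,-0.149,-0.264,14],
    [0.5,-0.25,0.05,-0.081,-0.186,-0.331,14],
    [0.6,-0.3,0.06,-0.097,-0.223,-0.397,14],
    [0.7,-0.35,0.07,-0.114,-0.26,-0.463,14],
    [0.8,-0.4,0.07,-0.13,-0.297,-0.529,14],
    [0.84,-0.43,0.07,-0.146,-0.334,-0.595,14],
    [0.84,-0.43,0.07,-0.162,-0.371,-0.661,14],
    [0.84,-0.43,0.07,-0.178,-0.409,-0.727,14],
    [0.84,-0.43,0.07,-0.195,-0.446,-0.794,14],
  ],
)

```text
time: 20.02
tool_pos: [0.4189, -0.0723, 0.2763]
ee_rot: [2.448, 0.301, 1.1]
wrist_force: [1.0, -0.0, -0.9]
width: 0.0195
finger_force: 30.0
```

```bash
python3 - <<'E'
from g import *
state(); print(robot.get_obs()["width"])
step(.02,.61,tip=(.50,-.078,.14))
E
```

```text
t 20.02 q [ 0.13 -0.55  1.95 -0.61  1.3   0.52] tcp [ 0.4189 -0.0723  0.2763]
rod org [ 0.4445 -0.0725  0.2439] tip [ 0.5087 -0.0545  0.1404] d [ 0.634  0.123 -0.764] prong [-0.771  0.179 -0.611]
0.01946798461239139
tcp goal [ 0.4205 -0.0742  0.2833] shift [-0.03   0.058 -0.034] turn [-0.037 -0.075 -0.126]
```

```bash
python3 - <<'E'
from g import *
b=step(.02,.61,tip=(.50,-.077,.075))
c=step(.02,.61,tip=(.598,-.077,.058),base=b)
step(.02,.61,tip=(.598,-.077,.022),base=c)
E
```

```text
tcp goal [ 0.4205 -0.0732  0.2183] shift [ 0.171 -0.341  0.438] turn [-0.037 -0.075 -0.126]
tcp goal [ 0.5185 -0.0732  0.2013] shift [0.408 0.706 0.57 ] turn [0. 0. 0.]
tcp goal [ 0.5185 -0.0732  0.1653] shift [ 0.179 -0.206  0.235] turn [0. 0. 0.]
```

Request:
servo_tool(
  plan=[
    [0.04,-0.08,0.1,-0.019,-0.037,-0.063,14],
    [0.09,-0.17,0.22,-0.037,-0.075,-0.126,14],
    [0.13,-0.26,0.33,-0.037,-0.075,-0.126,14],
    [0.17,-0.34,0.44,-0.037,-0.075,-0.126,14],
    [0.17,-0.34,0.44,-0.037,-0.075,-0.126,14],
    [0.17,-0.34,0.44,-0.037,-0.075,-0.126,14],
  ],
)

```text
time: 20.52
tool_pos: [0.4204, -0.0745, 0.2189]
ee_rot: [2.421, 0.514, 1.174]
wrist_force: [0.1, -0.7, -1.3]
width: 0.0197
finger_force: 30.0
```

```bash
python3 - <<'E'
from g import *
state(); print(robot.get_obs()["width"])
c=step(.02,.61,tip=(.598,-.077,.058))
from h import *
ims={c:robot.snapshot(c)[:,:,::-1].copy() for c in("scene","top")}
_,p,R=cur(); tip=p+R@o_t+R@M@tip_r
for k in ims: print(k,"tip px",proj(k,tip),[(np.round(d["extent"],1).tolist(),round(d["conf"],2)) for d in robot.find_in("hook_tip",k)][:2])
r=proj("scene",tip)[0];q=proj("top",tip)[0]
def crop(im,u): 
    x,y=int(u[0]),int(u[1]); k=im[y-40:y+40,x-40:x+40]; return cv2.resize(k,None,fx=5,fy=5,interpolation=cv2.INTER_CUBIC),(x-40,y-40)
a,oa=crop(ims["scene"],r);b,ob=crop(ims["top"],q);print(oa,ob);cv2.imwrite("pics/k6.png",np.hstack([a,b]))
E
```

```text
t 20.52 q [ 0.24 -0.49  2.08 -0.82  1.24  0.6 ] tcp [ 0.4204 -0.0745  0.2189]
rod org [ 0.444  -0.0793  0.1854] tip [ 0.5002 -0.078   0.0758] d [ 0.575  0.012 -0.818] prong [-0.818 -0.009 -0.575]
0.01967060676253783
tcp goal [ 0.5185 -0.0732  0.2013] shift [0.427 0.702 0.566] turn [-0.001 -0.001 -0.005]
scene tip px [[390.25552564 189.0451372 ]] []
top tip px [[389.29573407 207.45912318]] [([400.5, 220.9, 12.8, 28.2], 0.66)]
(350, 149) (349, 167)
```

View pics/k6.png

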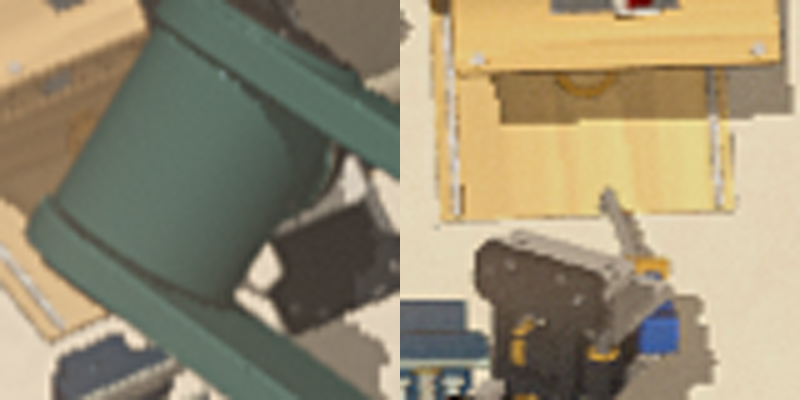

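```bash
python3 - <<'E'
from h import *
from g import *
_,p,R=cur(); O=p+R@o_t; Rr=R@M
for n,v in dict(collar=[0,0,.004],elbow=[0,0,-.108],tip=tip_r,handle_end=[0,0,.064]).items(): print(n,proj("top",O+Rr@np.array(v)))
print("eye front z .036 ->",back("top",np.array([187,95.5])/5+[349,167]-.4,.038))
X=[[.6+.021*np.cos(a),-.0765+.021*np.sin(a),.038] for a in(np.pi,np.pi*.75,np.pi*1.25)]
print(proj("top",X), "arc ends seen", [np.array(q)/5+[349,167]-.4 for q in((157,72),(217,75))])
E
```

```text
collar [[396.82958273 222.43098803]]
elbow [[390.30852376 204.3621492 ]]
tip [[389.30669705 207.31796573]]
handle_end [[400.79037929 233.40573843]]
eye front z .036 -> [ 0.57768378 -0.07689471]
[[385.85828636 185.29366657]
 [381.08293684 183.46100364]
 [390.47786642 183.31392985]] arc ends seen [array([380., 181.]), array([392. , 181.6])]
```

The top view shows the elbow at pixel (390,205) and handle end at (401,233), matching my model, and the eye's front arc at (386,186), so the eye centre is near x 0.599, y -0.077. Going in.

Request:
servo_tool(
  plan=[
    [0.07,0.12,0.1,0,0,0,14],
    [0.17,0.28,0.22,0,0,0,14],
    [0.27,0.45,0.36,0,0,0,14],
    [0.37,0.6,0.48,0,0,0,14],
    [0.43,0.7,0.565,0,0,0,14],
    [0.43,0.7,0.565,0,0,0,14],
    [0.43,0.7,0.565,0,0,0,14],
  ],
)

```text
time: 21.3
tool_pos: [0.5194, -0.0732, 0.204]
ee_rot: [2.417, 0.511, 1.171]
wrist_force: [-0.2, 0.4, -1.4]
width: 0.0194
finger_force: 30.0
```

```bash
python3 - <<'E'
from g import *
state(); print(robot.get_obs()["wrist_force"].round(1))
c=step(.02,.61,tip=(.598,-.077,.022))
step(.02,.61,tip=(.525,-.078,.022),base=c)
E
```

```text
t 21.3 q [ 0.18 -0.23  1.94 -0.84  1.12  0.65] tcp [ 0.5194 -0.0732  0.204 ]
rod org [ 0.5431 -0.078   0.1706] tip [ 0.5998 -0.0767  0.0612] d [ 0.578  0.012 -0.816] prong [-0.816 -0.007 -0.578]
[-0.2  0.4 -1.4]
tcp goal [ 0.5185 -0.0732  0.1653] shift [ 0.186 -0.231  0.249] turn [-0.    -0.    -0.007]
tcp goal [ 0.4455 -0.0742  0.1653] shift [-0.249 -0.598 -0.336] turn [0. 0. 0.]
```

Request:
servo_tool(
  plan=[
    [0.04,-0.04,0.05,0,0,0,14],
    [0.08,-0.1,0.11,0,0,0,14],
    [0.13,-0.16,0.18,0,0,0,14],
    [0.19,-0.22,0.24,0,0,0,14],
    [0.19,-0.22,0.24,0,0,0,14],
    [0.19,-0.22,0.24,0,0,0,14],
  ],
)

```text
time: 21.8
tool_pos: [0.5179, -0.0719, 0.1641]
ee_rot: [2.42, 0.513, 1.174]
wrist_force: [0.4, -0.1, -0.9]
width: 0.0198
finger_force: 30.0
```

```bash
python3 - <<'E'
from g import *
state(); print(robot.get_obs()["wrist_force"].round(1),robot.get_obs()["width"])
world([-.05,-.001,0]); world([-.1,-.002,0])
E
```

```text
t 21.8 q [ 0.19 -0.19  1.99 -0.88  1.06  0.73] tcp [ 0.5179 -0.0719  0.1641]
rod org [ 0.5415 -0.0767  0.1306] tip [ 0.5979 -0.0754  0.0211] d [ 0.576  0.012 -0.818] prong [-0.818 -0.009 -0.576]
[ 0.4 -0.1 -0.9] 0.01984494074785395
world [-0.05, -0.001, 0] -> shift [-0.176 -0.409 -0.228]
world [-0.1, -0.002, 0] -> shift [-0.353 -0.818 -0.455]
```

Request:
servo_tool(
  plan=[
    [-0.04,-0.08,-0.05,0,0,0,14],
    [-0.09,-0.2,-0.11,0,0,0,14],
    [-0.13,-0.31,-0.17,0,0,0,14],
    [-0.176,-0.41,-0.228,0,0,0,14],
    [-0.21,-0.49,-0.27,0,0,0,14],
  ],
)

```text
time: 22.22
tool_pos: [0.4597, -0.073, 0.1672]
ee_rot: [2.412, 0.51, 1.171]
wrist_force: [2.6, -0.7, -0.3]
width: 0.0199
finger_force: 30.0
```

```bash
python3 - <<'E'
from g import *
state(); print(robot.get_obs()["wrist_force"].round(1),robot.get_obs()["width"])
from h import *
im=robot.snapshot("top")[:,:,::-1].copy(); cv2.imwrite("pics/top7.png",im)
print([(np.round(d["extent"],1).tolist(),round(d["conf"],2)) for d in robot.find_in("eye","top")][:3])
_,p,R=cur(); print(proj("top",p+R@o_t+R@M@tip_r))
E
```

```text
t 22.22 q [ 0.22 -0.34  2.1  -0.87  1.11  0.72] tcp [ 0.4597 -0.073   0.1672]
rod org [ 0.4836 -0.0778  0.1339] tip [ 0.5407 -0.0763  0.0247] d [ 0.581  0.013 -0.813] prong [-0.813 -0.01  -0.582]
[ 2.6 -0.7 -0.3] 0.01986496740270586
[([386.6, 191.3, 53.5, 20.8], 0.79)]
[[385.64353307 198.58611343]]
```

Request:
servo_tool(
  plan=[
    [-0.04,-0.09,-0.05,0,0,0,14],
    [-0.08,-0.18,-0.1,0,0,0,14],
    [-0.12,-0.27,-0.15,0,0,0,14],
    [-0.15,-0.35,-0.19,0,0,0,14],
    [-0.16,-0.37,-0.205,0,0,0,14],
    [-0.16,-0.37,-0.205,0,0,0,14],
  ],
)

```text
time: 22.82
tool_pos: [0.4136, -0.074, 0.165]
ee_rot: [2.417, 0.511, 1.173]
wrist_force: [0.3, -1.3, -0.4]
width: 0.02
finger_force: 30.0
```

```bash
python3 - <<'E'
from g import *
state(); print(robot.get_obs()["wrist_force"].round(1),robot.get_obs()["width"]); world([-.01,0,0])
E
```

```text
t 22.82 q [ 0.25 -0.46  2.18 -0.85  1.16  0.7 ] tcp [ 0.4136 -0.074   0.165 ]
rod org [ 0.4373 -0.0788  0.1316] tip [ 0.4939 -0.0774  0.0222] d [ 0.578  0.013 -0.816] prong [-0.816 -0.008 -0.578]
[ 0.3 -1.3 -0.4] 0.019997674875900977
world [-0.01, 0, 0] -> shift [-0.034 -0.082 -0.047]
```

Request:
servo_tool(
  plan=[
    [-0.02,-0.04,-0.024,0,0,0,14],
    [-0.034,-0.082,-0.047,0,0,0,14],
    [-0.034,-0.082,-0.047,0,0,0,14],
    [-0.034,-0.082,-0.047,0,0,0,14],
  ],
)

```text
time: 23.15
tool_pos: [0.4057, -0.0722, 0.1635]
ee_rot: [2.417, 0.507, 1.178]
wrist_force: [13.6, -1.6, -12.8]
width: 0.0203
finger_force: 30.0
```

Request:
servo_tool(
  plan=[
    [-0.02,-0.04,-0.024,0,0,0,14],
    [-0.02,-0.04,-0.024,0,0,0,14],
    [-0.02,-0.04,-0.024,0,0,0,14],
  ],
)

```text
time: 23.4
tool_pos: [0.4008, -0.0725, 0.1639]
ee_rot: [2.416, 0.507, 1.178]
wrist_force: [13.2, -1.1, -10.5]
width: 0.0213
finger_force: 29.9
```

Request:
servo_tool(
  plan=[
    [0.02,0.05,0.028,0,0,0,14],
    [0.045,0.11,0.062,0,0,0,14],
    [0.045,0.11,0.062,0,0,0,14],
    [0.045,0.11,0.062,0,0,0,14],
  ],
)

```text
time: 23.73
tool_pos: [0.4119, -0.0745, 0.165]
ee_rot: [2.419, 0.512, 1.172]
wrist_force: [0.6, -0.8, -2.1]
width: 0.0201
finger_force: 29.9
```

```bash
python3 - <<'E'
from g import *
state(); print(robot.get_obs()["wrist_force"].round(1),robot.get_obs()["width"]); world([0,0,.05]); world([0,0,.1])
E
```

```text
t 23.73 q [ 0.25 -0.47  2.18 -0.85  1.17  0.7 ] tcp [ 0.4119 -0.0745  0.165 ]
rod org [ 0.4356 -0.0794  0.1315] tip [ 0.492  -0.078   0.0221] d [ 0.576  0.012 -0.817] prong [-0.817 -0.008 -0.576]
[ 0.6 -0.8 -2.1] 0.020052921149436177
world [0, 0, 0.05] -> shift [-0.245  0.288 -0.327]
world [0, 0, 0.1] -> shift [-0.49   0.576 -0.654]
```

Request:
servo_tool(
  plan=[
    [-0.04,0.05,-0.055,0,0,0,14],
    [-0.1,0.12,-0.13,0,0,0,14],
    [-0.17,0.2,-0.23,0,0,0,14],
    [-0.245,0.288,-0.327,0,0,0,14],
    [-0.36,0.43,-0.48,0,0,0,14],
    [-0.49,0.576,-0.654,0,0,0,14],
    [-0.49,0.576,-0.654,0,0,0,14],
  ],
)

```text
time: 24.32
tool_pos: [0.4136, -0.0743, 0.2729]
ee_rot: [2.405, 0.507, 1.167]
wrist_force: [-0.1, 0.3, 0.5]
width: 0.02
finger_force: 30.0
```

```bash
python3 - <<'E'
from g import *
state(); print(robot.get_obs()["wrist_force"].round(1),robot.get_obs()["width"])
from h import *
im=robot.snapshot("top")[:,:,::-1].copy(); cv2.imwrite("pics/top8.png",im)
print([(np.round(d["extent"],1).tolist(),round(d["conf"],2)) for d in robot.find_in("eye","top")][:3])
_,p,R=cur(); O=p+R@o_t;Rr=R@M
for n,v in dict(collar=[0,0,.004],elbow=[0,0,-.108],tip=tip_r,he=[0,0,.064]).items(): print(n,proj("top",O+Rr@np.array(v)))
print("ring front if stop",proj("top",[.485,-.079,.038]),proj("top",[.506,-.079,.038]))
h=cv2.cvtColor(im,cv2.COLOR_BGR2HSV).astype(int)
yy,xx=np.nonzero((h[:,:,0]>100)&(h[:,:,0]<130)&(h[:,:,1]>110)&(h[:,:,2]>60)); k=(abs(xx-400)<25)&(abs(yy-225)<30); print("blue",xx[k].mean(),yy[k].mean(),k.sum())
step(.24,0,org=(.38,.02,.30))
E
```

```text
t 24.32 q [ 0.25 -0.54  2.01 -0.8   1.32  0.52] tcp [ 0.4136 -0.0743  0.2729]
rod org [ 0.4377 -0.0791  0.2397] tip [ 0.4955 -0.0776  0.131 ] d [ 0.587  0.013 -0.809] prong [-0.809 -0.008 -0.587]
[-0.1  0.3  0.5] 0.020027596256366968
[([386.0, 194.4, 56.3, 25.1], 0.92), ([346.5, 170.3, 5.8, 8.7], 0.71)]
collar [[399.57351703 224.10905953]]
elbow [[392.5666721 205.2851355]]
tip [[391.49118914 208.33408169]]
he [[403.84986152 235.59748045]]
ring front if stop [[387.86795779 214.77450194]] [[387.59335076 208.12618093]]
blue 403.0625 234.25 48
tcp goal [0.3787 0.0252 0.3409] shift [ 0.324  0.168 -1.231] turn [ 0.227  0.04  -0.349]
```

```bash
python3 - <<'E'
from g import *
b=step(.24,0,org=(.41,.0,.295))
c=step(.24,0,org=(.433,.08,.295),base=b)
step(.24,0,org=(.456,.1588,.295),base=c)
E
```

```text
tcp goal [0.4087 0.0052 0.3359] shift [ 0.289  0.382 -0.938] turn [ 0.227  0.04  -0.349]
tcp goal [0.4317 0.0852 0.3359] shift [ 0.575  0.414 -0.437] turn [0. 0. 0.]
tcp goal [0.4547 0.164  0.3359] shift [ 0.566  0.411 -0.43 ] turn [0. 0. 0.]
```

Request:
servo_tool(
  plan=[
    [0.04,0.05,-0.13,0.034,0.006,-0.052,14],
    [0.09,0.12,-0.29,0.072,0.013,-0.11,14],
    [0.14,0.18,-0.45,0.11,0.019,-0.168,14],
    [0.19,0.25,-0.6,0.147,0.026,-0.226,14],
    [0.24,0.31,-0.77,0.185,0.033,-0.285,14],
    [0.29,0.38,-0.94,0.227,0.04,-0.349,14],
    [0.29,0.38,-0.94,0.227,0.04,-0.349,14],
    [0.29,0.38,-0.94,0.227,0.04,-0.349,14],
  ],
)

```text
time: 25.08
tool_pos: [0.4091, 0.0057, 0.333]
ee_rot: [-3.138, 0.652, 1.813]
wrist_force: [-0.6, -0.1, -0.9]
width: 0.0198
finger_force: 30.0
```

```bash
python3 - <<'E'
from g import *
state(); print(robot.get_obs()["wrist_force"].round(1),robot.get_obs()["width"])
c=step(.24,0,org=(.433,.08,.295))
step(.24,0,org=(.456,.1588,.295),base=c)
E
```

```text
t 25.08 q [ 0.37 -0.22  1.58 -0.67  1.82 -0.03] tcp [0.4091 0.0057 0.333 ]
rod org [4.102e-01 4.000e-04 2.921e-01] tip [ 0.3934 -0.0039  0.1701] d [-0.003 -0.002 -1.   ] prong [-0.971 -0.238  0.003]
[-0.6 -0.1 -0.9] 0.019766530793293807
tcp goal [0.4317 0.0852 0.3359] shift [ 0.553  0.409 -0.46 ] turn [-0.002  0.001  0.001]
tcp goal [0.4547 0.164  0.3359] shift [ 0.566  0.411 -0.43 ] turn [0. 0. 0.]
```

Request:
servo_tool(
  plan=[
    [0.1,0.08,-0.09,0,0,0,14],
    [0.25,0.19,-0.2,0,0,0,14],
    [0.4,0.3,-0.32,0,0,0,14],
    [0.55,0.41,-0.44,0,0,0,14],
  ],
)

```text
time: 25.42
tool_pos: [0.4307, 0.083, 0.3345]
ee_rot: [-3.139, 0.652, 1.811]
wrist_force: [0.3, -0.0, -1.0]
width: 0.0201
finger_force: 30.0
```

Request:
servo_tool(
  plan=[
    [0.15,0.11,-0.11,0,0,0,14],
    [0.3,0.22,-0.23,0,0,0,14],
    [0.45,0.33,-0.34,0,0,0,14],
    [0.53,0.39,-0.4,0,0,0,14],
    [0.57,0.41,-0.43,0,0,0,14],
    [0.57,0.41,-0.43,0,0,0,14],
  ],
)

```text
time: 25.92
tool_pos: [0.4542, 0.1624, 0.3347]
ee_rot: [-3.138, 0.652, 1.813]
wrist_force: [-0.5, 0.8, -0.6]
width: 0.0198
finger_force: 30.0
```

```bash
python3 - <<'E'
from g import *
from h import *
state(); print(robot.get_obs()["width"])
_,p,R=cur(); O=p+R@o_t;Rr=R@M
for c in("top","scene"):
    im=robot.snapshot(c)[:,:,::-1].copy(); cv2.imwrite(f"pics/{c}9.png",im)
    print(c,"eye",[(np.round(d["extent"],1).tolist(),round(d["conf"],2)) for d in robot.find_in("eye",c)][:2])
    print(" rod",[(np.round(d["extent"],1).tolist(),round(d["conf"],2)) for d in robot.find_in("hook_rod",c)][:2])
    print(" ring pred at stop",proj(c,[[.485,-.079,.038],[.506,-.079,.036]]).round(1).tolist())
    for n,v in dict(collar=[0,0,.004],elbow=[0,0,-.108],tip=tip_r,he=[0,0,.064]).items(): print(" ",n,proj(c,O+Rr@np.array(v)).round(1))
    h=cv2.cvtColor(im,cv2.COLOR_BGR2HSV).astype(int); u=proj(c,O+Rr@np.array([0,0,.05]))[0]
    yy,xx=np.nonzero((h[:,:,0]>100)&(h[:,:,0]<130)&(h[:,:,1]>110)&(h[:,:,2]>50)); k=(abs(xx-u[0])<15)&(abs(yy-u[1])<20); print(" blue",xx[k].mean(),yy[k].mean(),k.sum(), [xx[k].min(),xx[k].max(),yy[k].min(),yy[k].max()])
im=cv2.imread("pics/top9.png")
print(im[196:222,384:391].mean(1).round().astype(int).tolist())
E
```

```text
t 25.92 q [ 0.62  0.07  1.31 -0.65  1.96  0.18] tcp [0.4542 0.1624 0.3347]
rod org [0.4554 0.1571 0.2938] tip [0.4386 0.1527 0.1719] d [-0.002 -0.003 -1.   ] prong [-0.971 -0.238  0.003]
0.019752887949052528
top eye [([385.2, 193.4, 50.6, 21.9], 0.92)]
 rod []
 ring pred at stop [[387.9, 214.8], [387.5, 208.2]]
  collar [[310.1 214.2]]
  elbow [[311.3 219.6]]
  tip [[313.  226.1]]
  he [[309.3 210.7]]
 blue 308.5344827586207 212.27586206896552 58 [np.int64(304), np.int64(313), np.int64(208), np.int64(216)]
scene eye []
 rod [([327.8, 199.8, 5.7, 25.3], 0.56)]
 ring pred at stop [[392.4, 202.3], [388.3, 197.9]]
  collar [[325.5 174.5]]
  elbow [[325.7 205.9]]
  tip [[330.4 213.4]]
  he [[325.4 155.7]]<stdin>:12: RuntimeWarning: Mean of empty slice.
  ret = ret.dtype.type(ret / rcount)
Traceback (most recent call last):
ValueError: zero-size array to reduction operation minimum which has no identity
```

```bash
python3 - <<'E'
from h import *
for x,z in((.531,.064),(.531,.008),(.551,.064),(.485,.038)): print(x,z,proj("top",[x,-.079,z])[0].round(1))
im=cv2.imread("pics/top9.png"); i0=cv2.imread("pics/top0.png")
d=np.abs(im.astype(int)-i0).sum(2)
for y in range(180,222): print(y,"".join("#" if v>90 else "+" if v>40 else "." for v in d[y,352:425]))
E
```

```text
0.531 0.064 [388.5 198.9]
0.531 0.008 [385.9 201.8]
0.551 0.064 [388.2 192.5]
0.485 0.038 [387.9 214.8]
180 .........................................................................
181 ....................................................++.....+.............
182 .........................++.....+............+...++.+++++.++.............
183 ............+.#..+++..............+......++++++############+.............
184 .........+..+.##.++++#####################################+#.............
185 .........#.#####+#########################################+#.............
186 ........##.######++#########++++++++++++++..............+###.............
187 ........##++#####.......................................+###.............
188 ........##.+##+.#+................................+.+.+++##+#............
189 ........##.+##+.#.................#####............#+....#++#+...........
190 ........##.+##..#++...+....##+...+#####..################+##+............
191 .........#.+##..+###############.########....+#..++++++++###+##..........
192 ........+#.+##..........+..+...##########......+.....+++
[... 1579 characters left out ...]
13 ...............................+############.............................
214 ................................##########...............................
215 ..................................########...............................
216 ....................................####.................................
217 .........................................................................
218 .........................................................................
219 .........................................................................
220 .........................................................................
221 .........................................................................
```

```bash
python3 - <<'E'
from g import *
state()
c=step(.24,0,org=(.456,.1588,.22)); step(.24,0,org=(.456,.1588,.155),base=c)
E
```

```text
t 26.22 q [ 0.62  0.06  1.31 -0.65  1.96  0.18] tcp [0.4543 0.1617 0.3362]
rod org [0.4556 0.1565 0.2953] tip [0.439  0.1523 0.1733] d [-0.    -0.001 -1.   ] prong [-0.972 -0.237  0.001]
tcp goal [0.4547 0.164  0.2609] shift [0.473 0.01  0.586] turn [-0.001  0.001 -0.   ]
tcp goal [0.4547 0.164  0.1959] shift [0.393 0.    0.517] turn [0. 0. 0.]
```

Request:
servo_tool(
  plan=[
    [0.12,0,0.15,0,0,0,14],
    [0.25,0.01,0.3,0,0,0,14],
    [0.37,0.01,0.45,0,0,0,14],
    [0.47,0.01,0.59,0,0,0,14],
    [0.47,0.01,0.59,0,0,0,14],
  ],
)

```text
time: 26.63
tool_pos: [0.4536, 0.1632, 0.2566]
ee_rot: [-3.131, 0.653, 1.817]
wrist_force: [0.4, -0.8, -2.0]
width: 0.0198
finger_force: 30.0
```

Request:
servo_tool(
  plan=[
    [0.1,0,0.13,0,0,0,14],
    [0.2,0,0.26,0,0,0,14],
    [0.3,0,0.4,0,0,0,14],
    [0.39,0,0.52,0,0,0,14],
    [0.39,0,0.52,0,0,0,14],
  ],
)

```text
time: 27.05
tool_pos: [0.454, 0.163, 0.1928]
ee_rot: [-3.134, 0.652, 1.815]
wrist_force: [-0.8, -0.2, -2.3]
width: 0.0198
finger_force: 30.0
```

```bash
python3 - <<'E'
from g import *
from h import *
state(); print(robot.get_obs()["wrist_force"].round(1),robot.get_obs()["width"])
im=robot.snapshot("top")[:,:,::-1].copy(); i0=cv2.imread("pics/top0.png")
for n,i in(("now",im),("seated0",i0)):
    h=cv2.cvtColor(i,cv2.COLOR_BGR2HSV).astype(int); m=(h[:,:,0]>100)&(h[:,:,0]<130)&(h[:,:,1]>110)&(h[:,:,2]>50)
    print(n)
    for y in range(209,232): print(y,"".join("#" if v else "." for v in m[y,295:330]), h[y,300:322,2].tolist() if 0 else "")
s=robot.snapshot("scene")[:,:,::-1].copy(); cv2.imwrite("pics/scene10.png",s);cv2.imwrite("pics/top10.png",im)
for z in(.155,.138): print(z,proj("top",[.456,.1588,z+.064]))
E
```

```text
t 27.05 q [ 0.62  0.11  1.54 -0.61  1.74  0.35] tcp [0.454  0.163  0.1928]
rod org [0.455  0.1577 0.1519] tip [0.4378 0.1531 0.0301] d [-0.006 -0.004 -1.   ] prong [-0.971 -0.237  0.006]
[-0.8 -0.2 -2.3] 0.019782465303413738
now
209 ................................... 
210 ................................... 
211 ................................... 
212 ................................... 
213 ................................... 
214 ................................... 
215 ................................... 
216 .................#................. 
217 .............#####................. 
218 ............######................. 
219 ............##...#................. 
220 ............#...................... 
221 ................................... 
222 .............#..................... 
223 ................................... 
224 ................................... 
225 ................................... 
226 ................................... 
227 ................................... 
228 ................................... 
229 ................................... 
230 ......
[... 394 characters left out ...]
............ 
217 .............#..................... 
218 ................................... 
219 ................................... 
220 ................................... 
221 ................................... 
222 ................................... 
223 ................................... 
224 ................................... 
225 ................................... 
226 ................................... 
227 ................................... 
228 ................................... 
229 ................................... 
230 ................................... 
231 ................................... 
0.155 [[310.26789983 217.84569199]]
0.138 [[310.43957731 218.62600098]]
```

```bash
python3 - <<'E'
import cv2,numpy as np
for n in("top10","top0"):
    i=cv2.imread(f"pics/{n}.png").astype(int); d=i[:,:,0]-i[:,:,2]; print(n)
    for y in range(212,228): print(y," ".join("%3d"%v if v>15 else "  ." for v in d[y,302:320]))
E
```

```text
top10
212   .   .   .   .   .   .   .   .   .   .   .   .   .   .   .   .   .   .
213   .   .   .   .   .   .   .   .   .   .   .   .   .   .   .   .   .   .
214   .   .   .   .   .   .   .   .   .   .   .   .   .   .   .   .   .   .
215   .   .   .   .   .   .   .   .   .   .   .   .   .   .   .   .   .   .
216   .   .   .   .   .   .   .   .  17  58  99   .   .   .   .   .   .   .
217   .   .   .   .   .  56  96  87  89  84  79   .   .   .   .   .   .   .
218   .   .   .   .  31  87  82  82  79  80  81  60   .   .   .   .   .   .
219   .   .   .   .   .  85  81  78  76  77  80  61   .   .   .   .   .   .
220   .   .   .   .   .  83  78  74  75  71  74  76   .   .   .   .   .   .
221   .   .   .   .   .  57  79  73  75  75  76  70   .   .   .   .   .   .
222   .   .   .   .   .  19  85  75  76  75  77  71  34   .   .   .   .   .
223   .   .   .   .   .   .  81  77  61  21   .   .   .   .   .   .   .   .
224   .   .   .   .   .   .   .   .   .   .   .   .   .   .   .   .   .   .
225   .   .   .   .   .   .   .   .   .   .   .   .   .   .   .   .   .   .
226   .   .   .   .   .   .   
[... 642 characters left out ...]
   .   .   .   .
219   .   .   .   .   .   .  71  61  59  58  61  62  53   .   .   .   .   .
220   .   .   .   .   .   .  70  61  59  57  59  58  55   .   .   .   .   .
221   .   .   .   .   .   .  24  61  57  55  59  63  55   .   .   .   .   .
222   .   .   .   .   .   .   .  65  59  56  58  60  51   .   .   .   .   .
223   .   .   .   .   .   .   .  64  48   .   .   .   .   .   .   .   .   .
224   .   .   .   .   .   .   .   .   .   .   .   .   .   .   .   .   .   .
225   .   .   .   .   .   .   .   .   .   .   .   .   .   .   .   .   .   .
226   .   .   .   .   .   .   .   .   .   .   .   .   .   .   .   .   .   .
227   .   .   .   .   .   .   .   .   .   .   .   .   .   .   .   .   .   .
```

```bash
python3 - <<'E'
from g import *
world([.0015,-.0008,0]);world([.0015,-.0008,-.010]);world([.0015,-.0008,-.014]);world([.0015,-.0008,-.018])
E
```

```text
world [0.0015, -0.0008, 0] -> shift [-0.009  0.013  0.007]
world [0.0015, -0.0008, -0.01] -> shift [0.052 0.013 0.086]
world [0.0015, -0.0008, -0.014] -> shift [0.076 0.013 0.118]
world [0.0015, -0.0008, -0.018] -> shift [0.1   0.013 0.15 ]
```

Request:
servo_tool(
  plan=[
    [-0.009,0.013,0.007,0,0,0,14],
    [0.02,0.013,0.045,0,0,0,14],
    [0.052,0.013,0.086,0,0,0,14],
    [0.052,0.013,0.086,0,0,0,14],
    [0.052,0.013,0.086,0,0,0,14],
  ],
)

```text
time: 27.57
tool_pos: [0.4564, 0.163, 0.1851]
ee_rot: [-3.139, 0.652, 1.812]
wrist_force: [-0.1, -0.3, -0.9]
width: 0.0199
finger_force: 30.0
```

Request:
servo_tool(
  plan=[
    [0.012,0,0.016,0,0,0,14],
    [0.024,0,0.032,0,0,0,14],
    [0.024,0,0.032,0,0,0,14],
  ],
)

```text
time: 27.82
tool_pos: [0.4569, 0.1631, 0.1838]
ee_rot: [3.14, 0.652, 1.809]
wrist_force: [-2.4, 1.8, 6.3]
width: 0.0203
finger_force: 30.0
```

```bash
python3 - <<'E'
from g import *
state(); print(robot.get_obs()["wrist_force"].round(1),robot.get_obs()["wrist_torque"].round(2))
E
```

```text
t 27.82 q [ 0.62  0.12  1.55 -0.61  1.72  0.36] tcp [0.4569 0.1631 0.1838]
rod org [0.4582 0.1579 0.1429] tip [0.4419 0.1536 0.0209] d [ 0.002 -0.002 -1.   ] prong [-0.972 -0.237 -0.001]
[-2.4  1.8  6.3] [-0.2   0.26 -0.26]
```

```bash
python3 - <<'E'
from h import *
im=robot.snapshot("scene")[:,:,::-1].copy(); cv2.imwrite("pics/scene11.png",im)
t=robot.snapshot("top")[:,:,::-1].copy(); cv2.imwrite("pics/top11.png",t)
for n,a,b in(("scene11",(190,222),(314,336)),("scene0",(190,222),(314,336)),("top11",(213,226),(302,320))):
    i=cv2.imread(f"pics/{n}.png").astype(int); d=i[:,:,0]-i[:,:,2]; print(n)
    for y in range(*a): print(y," ".join("%3d"%v if v>15 else "  ." for v in d[y,b[0]:b[1]]))
print(proj("scene",[[.456,.1588,.202],[.456,.1588,.209]]))
E
```

```text
scene11
190   .   .   .   .   .   .   .   .   .   .   .   .   .   .   .   .   .   .   .   .   .   .
191   .   .   .   .   .   .   .   .   .   .   .   .   .   .   .   .   .   .   .   .   .   .
192   .   .   .   .   .   .   .   .   .   .   .   .   .   .   .   .   .   .   .   .   .   .
193   .   .   .   .   .   .   .   .   .   .   .   .   .   .   .   .   .   .   .   .   .   .
194   .   .   .   .   .   .   .   .   .   .   .   .   .   .   .   .   .   .   .   .   .   .
195   .   .   .   .   .   .   .   .   .   .   .   .   .   .   .   .   .   .   .   .   .   .
196   .   .   .   .   .   .   .   .   .   .   .   .   .   .   .   .   .   .   .   .   .   .
197   .   .   .   .   .   .   .   .   .   .   .   .   .   .   .   .   .   .   .   .   .   .
198   .   .   .   .   .   .   .   .   .   .   .   .   .   .   .   .   .   .   .   .   .   .
199   .   .   .   .   .   .   .   .   .   .   .   .   .   .   .   .   .   .   .   .   .   .
200   .   .   .   .   .   .   .   .   .   .   .   .   .   .   .   .   .   .   .   .   .   .
201   .   .   .   .   .   .   .   .   .   .   .   .   .   .   .   .   .   .   . 
[... 5155 characters left out ...]
0  85  47   .   .   .   .   .   .
218   .   .   .   .   .  85  78  79  77  76  80  65   .   .   .   .   .   .
219   .   .   .   .   .  82  79  76  74  74  79  76   .   .   .   .   .   .
220   .   .   .   .   .  58  77  75  73  74  74  68   .   .   .   .   .   .
221   .   .   .   .   .  17  84  74  74  76  74  82  50   .   .   .   .   .
222   .   .   .   .   .   .  81  75  74  67  50   .   .   .   .   .   .   .
223   .   .   .   .   .   .  35   .   .   .   .   .   .   .   .   .   .   .
224   .   .   .   .   .   .   .   .   .   .   .   .   .   .   .   .   .   .
225   .   .   .   .   .   .   .   .   .   .   .   .   .   .   .   .   .   .
[[324.85781398 201.71544745]
 [324.85015098 199.84618894]]
```

```bash
python3 - <<'E'
from g import *
world([0,0,.004]);world([-.0022,-.0018,.004]);world([-.0022,-.0018,-.003]);world([-.0022,-.0018,-.007])
E
```

```text
world [0, 0, 0.004] -> shift [-0.024  0.    -0.032]
world [-0.0022, -0.0018, 0.004] -> shift [-0.034 -0.026 -0.024]
world [-0.0022, -0.0018, -0.003] -> shift [ 0.008 -0.026  0.031]
world [-0.0022, -0.0018, -0.007] -> shift [ 0.033 -0.026  0.063]
```

Request:
servo_tool(
  plan=[
    [-0.036,0,-0.048,0,0,0,14],
    [-0.046,-0.026,-0.04,0,0,0,14],
    [-0.046,-0.026,-0.04,0,0,0,14],
    [-0.03,-0.026,-0.02,0,0,0,14],
    [-0.015,-0.026,0,0,0,0,14],
    [-0.01,-0.026,0.008,0,0,0,14],
    [-0.01,-0.026,0.008,0,0,0,14],
    [-0.01,-0.026,0.008,0,0,0,14],
  ],
)

```text
time: 28.58
tool_pos: [0.4545, 0.1611, 0.1837]
ee_rot: [3.141, 0.653, 1.809]
wrist_force: [-3.6, 1.5, 9.2]
width: 0.0196
finger_force: 30.0
```

```bash
python3 - <<'E'
from g import *
state(); print(robot.get_obs()["wrist_force"].round(1),robot.get_obs()["wrist_torque"].round(2),robot.get_obs()["width"])
E
```

```text
t 28.58 q [ 0.62  0.11  1.56 -0.61  1.71  0.36] tcp [0.4545 0.1611 0.1837]
rod org [0.4558 0.1558 0.1428] tip [0.4394 0.1515 0.0208] d [ 0.001 -0.002 -1.   ] prong [-0.972 -0.237 -0.001]
[-3.6  1.5  9.2] [-0.32  0.35 -0.31] 0.01956937589214329
```

```bash
python3 - <<'E'
from h import *
t=robot.snapshot("top")[:,:,::-1].copy(); cv2.imwrite("pics/top12.png",t)
for n in("top10","top11","top12","top0"):
    i=cv2.imread(f"pics/{n}.png").astype(float); d=np.clip((i[:,:,0]-i[:,:,2])[213:226,302:320],0,60); d[d<15]=0
    Y,X=np.mgrid[213:226,302:320]; print(n,(X*d).sum()/d.sum(),(Y*d).sum()/d.sum(),d.sum()/60)
E
```

```text
top10 309.99822253821543 219.61464628510487 46.88333333333333
top11 310.0546050236622 219.0273025118311 45.78333333333333
top12 310.8237015362107 219.76773957571325 45.56666666666667
top0 310.94354838709677 219.4725806451613 41.333333333333336
```

Request:
servo_tool(
  plan=[
    [-0.006,0,-0.01,0,0,0,14],
    [-0.006,0,-0.01,0,0,0,22],
    [-0.006,0,-0.01,0,0,0,26],
    [-0.006,0,-0.01,0,0,0,40],
    [-0.006,0,-0.01,0,0,0,60],
    [-0.006,0,-0.01,0,0,0,60],
    [-0.006,0,-0.01,0,0,0,60],
    [-0.006,0,-0.01,0,0,0,60],
    [-0.006,0,-0.01,0,0,0,60],
  ],
)

```text
time: 29.38
tool_pos: [0.4543, 0.1613, 0.1824]
ee_rot: [-3.14, 0.651, 1.812]
wrist_force: [-0.5, -1.3, 0.5]
width: 0.0594
finger_force: 0.0
```

Request:
servo_tool(
  plan=[
    [0,0,-0.2,0,0,0,60],
    [0,0,-0.5,0,0,0,60],
    [0,0,-0.8,0,0,0,60],
    [0,0,-1,0,0,0,60],
    [0,0,-1,0,0,0,60],
  ],
)

```text
time: 29.8
tool_pos: [0.441, 0.2226, 0.2657]
ee_rot: [3.135, 0.648, 1.809]
wrist_force: [-0.1, 0.1, 0.4]
width: 0.0599
finger_force: 0.0
```

Request:
servo_tool(
  plan=[
    [0,0,-0.4,0,0,0,60],
    [0,0,-0.8,0,0,0,60],
    [0,0,-1,0,0,0,60],
    [0,0,-1,0,0,0,60],
  ],
)

```text
time: 30.13
tool_pos: [0.4262, 0.2808, 0.344]
ee_rot: [3.137, 0.649, 1.81]
wrist_force: [0.5, -0.5, -0.4]
width: 0.0598
finger_force: 0.0
```

```bash
python3 - <<'E'
from h import *
o=robot.get_obs();print(o["time"],o["tool_pos"],o["wrist_force"])
I={}
for c in("top","scene"):
    I[c]=robot.snapshot(c)[:,:,::-1].copy(); cv2.imwrite(f"pics/{c}13.png",I[c])
    for t in("hook_rod",): print(c,[(np.round(d["extent"],1).tolist(),round(d["conf"],2)) for d in robot.find_in(t,c)][:2])
for n,(y0,y1,x0,x1) in(("top",(213,226,302,320)),("scene",(195,210,314,336))):
  for i in(cv2.imread(f"pics/{n}0.png"),I[n]):
    i=i.astype(float); d=np.clip((i[:,:,0]-i[:,:,2])[y0:y1,x0:x1],0,60); d[d<15]=0
    Y,X=np.mgrid[y0:y1,x0:x1]; print(n,(X*d).sum()/d.sum(),(Y*d).sum()/d.sum(),d.sum()/60)
d=np.abs(I["scene"].astype(int)-cv2.imread("pics/scene0.png")).sum(2)
for y in range(192,262,1): print(y,"".join("#" if v>90 else "+" if v>40 else "." for v in d[y,298:352]))
E
```

```text
30.1333 [0.42615633 0.28075803 0.34400473] [ 0.49893697 -0.48512447 -0.35871606]
top [([313.8, 222.9, 7.7, 18.2], 0.42)]
scene [([324.2, 242.2, 47.9, 52.0], 0.68), ([364.1, 136.2, 80.3, 32.9], 0.59)]
top 310.94354838709677 219.4725806451613 41.333333333333336
top 311.3119266055046 219.92102114080575 41.78333333333333
scene 324.5241349850491 202.37120888509185 39.016666666666666
scene nan nan 0.0
192 ##########################+######++###################
193 ###########################+####+++###################
194 ###########################+++++++####################
195 ###############################++#####################
196 ######################################################
197 ######################################################
198 ######################################################
199 ######################################################
200 ###########################++#########################
201 ############################+#########################
202 ######################################################
203 ######################++######++################
[... 2798 characters left out ...]
#####++..........#.+....................
252 ##################+...................................
253 #################+....................................
254 #######+##########....................................
255 #################+....................................
256 ################+.....................................
257 ################......................................
258 #++#############.+....................................
259 #.+###############....................................
260 ##############+###++..................................
261 ##############..#####.................................<stdin>:10: RuntimeWarning: invalid value encountered in scalar divide
```

```bash
python3 -c "
from bench import robot
print(robot.close_job())"
```

```text
the job is handed in; nothing more can be done
None
```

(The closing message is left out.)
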